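Mesh-check the tablet dispenser's dosing wheels

ROBOT

A 6-joint arm with a two-finger parallel gripper is mounted at the origin on the work surface. World frame = base frame: x ahead of the robot, y to its left, z up, the work surface at z = 0. Lengths are in m, angles in rad, forces in N, time in s.
With the tool pointing down it reaches from about 0.3 to 0.875 m from the base axis. Payload 6.4 kg.
Tool frame: the origin (TCP) lies at the centre of the arm's flange, where the gripper is bolted on; the fingertips stand 173 mm ahead of it and the grasp point (between the pads) lies 155 mm ahead of it; z points along the fingers, x is the direction in which the jaws open and shut, and the axes are right-handed (so a half turn about z gives the same grasp; the last joint's range is limited). The gripper opens to 85 mm and grips with 20 to 120 N. Pads are 22 mm wide; open, the fingers measure 114 mm over their backs; the gripper's body (76 mm by 85 mm) begins 54 mm behind the grasp point. The pads swing forward as they close: fully open they stand 13 mm farther back than shut.
Start: joints at [-1.493, 0.181, 1.607, -0, 1.354, -0.206], TCP at [0.161, -0.552, 0.405] pointing down, gripper open.
Joint ranges: [-2.99, 2.99], [-0.89, 2.07], [0.3, 2.58], [-1.14, 4.28], [0, 2.63], [-3.12, 3.12]. Speed limits (rad/s): [2.57, 2.57, 3.01, 3.14, 3.14, 3.14].

INTERFACE

Orientations are given as a unit quaternion [w, x, y, z].
In Python, from bench import ctrl gives the robot as it stands. The module is installed in compiled form; this text tells all that it offers.
- The arm moves only by the tool move_arm, never from a script. Its argument "moves" is a list of rows, each an object of numbers: "gripper": the opening in per cent of the stroke, from 0 (shut) to 100 (fully open); "x", "y", "z": the shift along the tool's x, y, z in cm; "roll": the turn about the tool's z in degrees. In form: [{"gripper": .., "x": .., "y": .., "z": .., "roll": ..}, ...]. A call has 1 to 5 rows; each row shifts and turns the commanded pose from where the row before left it, along the tool's axes as they then stand; what a row does not reach is not made up. A row lasts 1/8 s, in which the tool goes at most 62.5 mm and 10.7 degrees, less where a joint would pass 70% of its speed; a pose out of reach is approached as far as the arm can. A call is refused whole if a number of a shift passes 6.25 or a number of a turn 10.7, either way. A call with a gripper value outside its range is refused whole. The fingers move at their own pace and stop on an object; the grip force is fixed at half the most. Time passes only in rows, so rows that do not move let the fingers close. It gives the time, the measured TCP pose, the force and the opening at its end, in the units of the state.
- ctrl.get_obs(): the state, without advancing time (a new reading comes with each control period).
- ctrl.camera(name): name is "side" or "top" or "wrist"; returns a dict with "img" (480x640x3 uint8, red, green, blue), "fx", "fy", "cx", "cy" (pixels), "world_from_camera" (4x4, takes a point from camera to world coordinates); the wrist camera has in their place "tool_from_camera" (4x4, takes a point from camera to tool coordinates, whose origin is the TCP and whose axes are the tool frame's). Camera axes: x right, y up, looking along -z (the intrinsics and any distortion apply to the point x, -y, -z); pixel columns grow to the right and rows downward; lengths in m; the calibration is good to about 2 mm. A picture is of the moment at which its call begins: read the wrist's pose just before it. There is no depth.
- ctrl.hand_in(): hands the job in, once; it reports no verdict.
The state is a dict: "time_s": time; "q": joint angles; "dq": joint speeds; "joint_efforts": joint torques, N m; "eef_pos": TCP position; "eef_rot": TCP orientation; "wrist_force": force on the tool from outside, world axes, zero at the start; "torque": the same for the moment, N m; "opening": opening from 0.0 (shut) to 1.0 (fully open).
Only numpy, scipy, OpenCV 4.12 (cv2) and the standard library are available. Lean on these libraries where they do the work, as an engineer would, in place of code of your own. Each camera call takes 0.05 s, during which the arm holds its last target. There are 200 camera calls.

TASK

The tablet dispenser's dosing wheels are back from washing, lying mixed on the counter. Working from the one with the most teeth to the one with the fewest, draw the carriage back, set each wheel right down on the test post, slide the carriage in until the wheel is fully in mesh with the steel master gear and give it a steady turn so that the master rolls round with it, then draw back and pile the wheels squarely, hub up and one centred on the other, in the middle of the steel tray, largest at the bottom. Put the fine-toothed stray, which does not mesh, into the grey bin, leave the carriage drawn right back, and do not disturb the jar, the carton and the pill box.

Things in the scene. Friction and masses are not known exactly. Their poses are not given: they have to be found in the camera images.
- tester: gear rolling tester, screwed down: dark steel base plate 90 x 262 x 12 mm, with a steel master gear at one end and a sliding carriage with an upright test post at the other. Origin: under the plate, midway between its long sides and 127 mm from its master end; its y axis points along the slide from the master gear to the carriage, z up
- master_axis (a point): on the axis of the master gear, at the level of the underside of a wheel seated on the post (26 mm over the bench). The master has 12 teeth, is 82 mm across the tips, its teeth stand from 1 to 14 mm above this point and nothing on it reaches higher than 22 mm above it
- master (a joint): angle of the master gear (rad, counter-clockwise seen from above positive); it turns freely on its bearing, with slight friction, and stays where it is left. At 0 one tooth points along the tester's +x, the next ones every 30 degrees
- carriage (a joint): travel of the carriage (m): 0 = drawn right back, grows towards the master, to a stop at 0.056. The post's axis is 115 mm from the master's axis at 0, and 115 mm minus the travel elsewhere. It takes about 2 N to slide, and stays where it is left
- post_foot (a point): foot of the test post, on its axis, on the face of the carriage on which a wheel's hub seats (26 mm over the bench). The round steel post is 16 mm thick and 27 mm tall, its top 5 mm tapered to 7 mm
- carriage_knob (a point): middle of the carriage's black grip knob, which stands upright on the carriage 80 mm behind the post: 20 mm thick, 28 mm tall (14 mm above and below this point), with a free neck 12 mm thick below it
- stack_tray: shallow square stainless tray, fixed, 150 x 150 mm, floor 4 mm thick, rim 12 mm high over the bench. Origin: centre of its underside
- reject_bin: open grey plastic bin, fixed, 170 x 170 x 50 mm, walls and floor 4 mm thick. Origin: centre of its underside
- odd_wheel: a white plastic toothed wheel from another machine: 18 fine teeth, 90 mm across the tips, built otherwise like the dosing wheels (same hub and bore), 124 g; its teeth are too fine to mesh with the master. Origin: on its axis, at the underside of the hub
- wheel16: white dosing wheel, 16 coarse teeth, 106 mm over the tips, 157 g; may be absent. Disc from 1 to 14 mm up; hexagonal hub 32 mm over flats up to 36 mm, round top 28 mm wide at 37 mm (the next wheel in a pile stands on it); blind bore below, 19 mm wide, 30 deep. Origin: axis, hub's underside; z up; a tooth and a hub flat face +x. In full mesh its axis is 84 mm from the master's (1 less if pressed)
- wheel14: white dosing wheel, 14 coarse teeth, 94 mm over the tips, 126 g; may be absent. Disc from 1 to 14 mm up; hexagonal hub 32 mm over flats up to 36 mm, round top 28 mm wide at 37 mm (the next wheel in a pile stands on it); blind bore below, 19 mm wide, 30 deep. Origin: axis, hub's underside; z up; a tooth and a hub flat face +x. In full mesh its axis is 78 mm from the master's (1 less if pressed)
- wheel12: white dosing wheel, 12 coarse teeth, 82 mm over the tips, 100 g; may be absent. Disc from 1 to 14 mm up; hexagonal hub 32 mm over flats up to 36 mm, round top 28 mm wide at 37 mm (the next wheel in a pile stands on it); blind bore below, 19 mm wide, 30 deep. Origin: axis, hub's underside; z up; a tooth and a hub flat face +x. In full mesh its axis is 72 mm from the master's (1 less if pressed)
- wheel10: white dosing wheel, 10 coarse teeth, 70 mm over the tips, 77 g; may be absent. Disc from 1 to 14 mm up; hexagonal hub 32 mm over flats up to 36 mm, round top 28 mm wide at 37 mm (the next wheel in a pile stands on it); blind bore below, 19 mm wide, 30 deep. Origin: axis, hub's underside; z up; a tooth and a hub flat face +x. In full mesh its axis is 66 mm from the master's (1 less if pressed)
- tablet_jar: bystander: white tablet jar, 60 mm across, 62 mm tall, standing; origin at its underside
- carton: bystander: medicine carton 60 x 110 x 32 mm, lying flat; origin at the centre of its underside
- dosette: bystander: flat weekly pill box 60 x 170 x 24 mm; origin at the centre of its underside
Mind the look-alikes: they are no part of the job. Leave any red look-alike of the wheel16 alone. Leave any turquoise look-alike of the odd_wheel alone.

How it is judged:
On the way, in this order (a step that is already met when the one before it is completed fails the run):
1. the 16-tooth wheel, if there is one, sits down on the test post in full mesh with the master gear (axes at most 87 mm apart) and is being turned there, the master with it (horizontal distance between wheel16 and post_foot below 0.004 m and z of wheel16 in the frame of post_foot below 0.004 m and horizontal distance between wheel16 and master_axis below 0.087 m and angular speed of wheel16 above 0.2 rad/s), for 0.4 s.
2. the 14-tooth wheel, if there is one, sits down on the test post in full mesh with the master gear (axes at most 81 mm apart) and is being turned there, the master with it (horizontal distance between wheel14 and post_foot below 0.004 m and z of wheel14 in the frame of post_foot below 0.004 m and horizontal distance between wheel14 and master_axis below 0.081 m and angular speed of wheel14 above 0.2 rad/s), for 0.4 s.
3. the 12-tooth wheel, if there is one, sits down on the test post in full mesh with the master gear (axes at most 75 mm apart) and is being turned there, the master with it (horizontal distance between wheel12 and post_foot below 0.004 m and z of wheel12 in the frame of post_foot below 0.004 m and horizontal distance between wheel12 and master_axis below 0.075 m and angular speed of wheel12 above 0.2 rad/s), for 0.4 s.
4. the 10-tooth wheel, if there is one, sits down on the test post in full mesh with the master gear (axes at most 69 mm apart) and is being turned there, the master with it (horizontal distance between wheel10 and post_foot below 0.004 m and z of wheel10 in the frame of post_foot below 0.004 m and horizontal distance between wheel10 and master_axis below 0.069 m and angular speed of wheel10 above 0.2 rad/s), for 0.4 s.
At the end, for the whole second after the job is handed in: All dosing wheels piled hub up (4 degrees) in the tray, fewer teeth above more, each within 8 mm of the others' axes and 25 mm of the tray's centre; the odd wheel in the bin, its centre within 60 mm of the bin's along each side; the carriage within 10 mm of fully back; all at rest (horizontal distance between each of wheel16, wheel14, wheel12, wheel10 and stack_tray below 0.025 m and angle between each of wheel16, wheel14, wheel12, wheel10's own z axis and vertical below 0.07 rad and linear speed of each of wheel16, wheel14, wheel12, wheel10, odd_wheel below 0.02 m/s and z of each of wheel16, wheel14, wheel12, wheel10 in the frame of stack_tray below 0.125 m and horizontal distance between each of wheel14, wheel12, wheel10 and wheel16 below 0.008 m and z of each of wheel14, wheel12, wheel10 in the frame of wheel16 above 0.03 m and horizontal distance between each of wheel12, wheel10 and wheel14 below 0.008 m and z of each of wheel12, wheel10 in the frame of wheel14 above 0.03 m and horizontal distance between wheel10 and wheel12 below 0.008 m and z of wheel10 in the frame of wheel12 above 0.03 m and x of odd_wheel in the frame of reject_bin between -0.06 and 0.06 m and y of odd_wheel in the frame of reject_bin between -0.06 and 0.06 m and z of odd_wheel in the frame of reject_bin below 0.03 m and value of joint carriage below 0.01 m); the robot touches nothing.
It fails at once if the tablet jar is pushed more than 3 cm from its place (distance of tablet_jar from where it was at the start of the episode above 0.03 m).
It fails at once if the carton is pushed more than 3 cm from its place (distance of carton from where it was at the start of the episode above 0.03 m).
It fails at once if the pill box is pushed more than 3 cm from its place (distance of dosette from where it was at the start of the episode above 0.03 m).
Of wheel16, wheel14, wheel12, wheel10 only 3 to 4 are there at a start; the rules pass over those that are not, and their reading is None.
At some moment in a run one of odd_wheel may be knocked a few centimetres aside while the robot is not near it.
Once in a run the grip may slacken for a moment while it holds something.
It also fails if it takes over 210 s, if anything falls off the work surface, if the arm or the gripper's body presses on something with over 40 N, if the wrist force passes 120 N, or if a joint passes its speed limit or range.

## Working session

There is one attempt and no reset: what is moved stays moved. The work goes in short steps, Python scripts to look and compute and a tool call to move; the robot and the scene stay as the last step left them, time stands still between calls to the robot, and variables do not carry over. Pictures are saved under pics/ and viewed, about 12 in all and at most 16, crops included, and the job is handed in when it is done.

Besides the shell and the picture viewer there is one more tool, called after "Request:" as name([rows], argument=value, ...), one row to a line, values as JSON. move_arm: Moves the arm, as the interface text tells. Its arguments: {"type":"object","properties":{"moves":{"type":"array","items":{"type":"object","properties":{"gripper":{"type":"number"},"x":{"type":"number"},"y":{"type":"number"},"z":{"type":"number"},"roll":{"type":"number"}}}}},"required":["moves"]}

```bash
mkdir -p pics; ls; python3 - <<'E'
from bench import ctrl
import cv2,numpy as np
o=ctrl.get_obs();print({k:np.round(v,3) for k,v in o.items()})
for n in("top","side","wrist"):
    c=ctrl.camera(n);cv2.imwrite(f"pics/{n}0.png",c["img"][...,::-1])
    print(n,{k:(np.round(v,3).tolist()) for k,v in c.items() if k!="img"})
E
```

```text
pics
{'time_s': np.float64(0.0), 'q': array([-1.493,  0.182,  1.608, -0.   ,  1.354, -0.206]), 'dq': array([ 0.   ,  0.001, -0.   , -0.002,  0.   , -0.   ]), 'joint_efforts': array([-1.0000e-03, -4.4488e+01, -3.5134e+01, -0.0000e+00,  9.0000e-03,
       -0.0000e+00]), 'eef_pos': array([ 0.161, -0.552,  0.404]), 'eef_rot': array([-0.001,  0.8  , -0.6  , -0.001]), 'wrist_force': array([ 0.79 , -0.373,  0.439]), 'torque': array([ 0.002, -0.052, -0.011]), 'opening': np.float64(1.0)}
top {'fx': 450.539, 'fy': 450.539, 'cx': 320.563, 'cy': 232.377, 'world_from_camera': [[-0.016, 0.992, -0.123, 0.449], [-1.0, -0.015, 0.002, 0.058], [0.0, 0.123, 0.992, 1.039], [0.0, 0.0, 0.0, 1.0]]}
side {'fx': 541.733, 'fy': 541.733, 'cx': 324.278, 'cy': 235.421, 'world_from_camera': [[0.952, 0.219, -0.215, 0.347], [-0.307, 0.65, -0.695, -0.764], [-0.012, 0.728, 0.686, 0.848], [0.0, 0.0, 0.0, 1.0]]}
wrist {'fx': 424.195, 'fy': 424.195, 'cx': 316.375, 'cy': 237.501, 'tool_from_camera': [[1.0, 0.0, 0.0, 0.0], [0.0, -0.945, -0.327, -0.084], [0.0, 0.327, -0.945, 0.032], [0.0, 0.0, 0.0, 1.0]]}
```

View pics/top0.png

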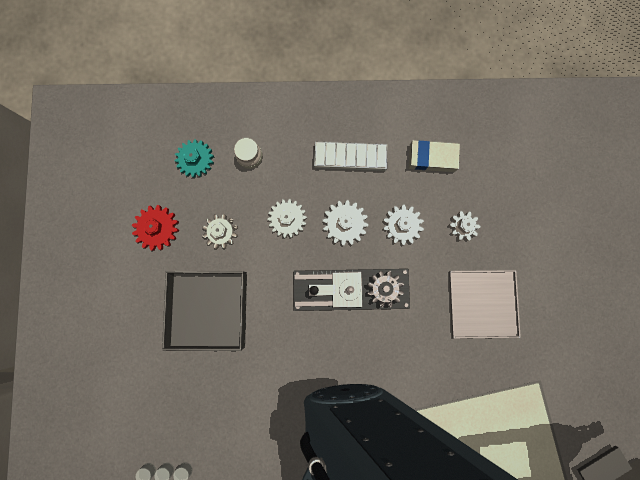

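View pics/side0.png

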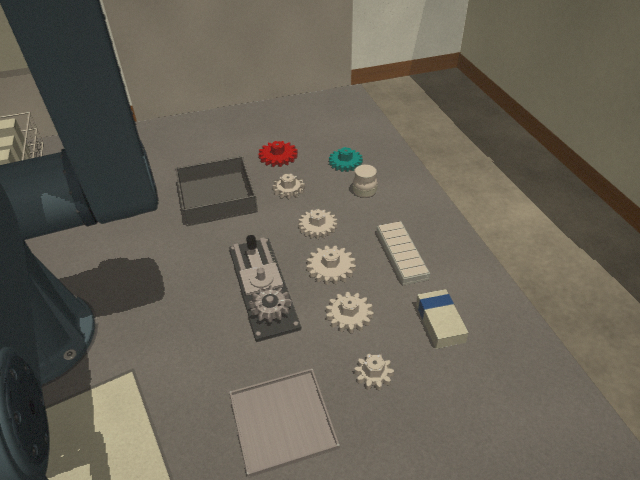

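```bash
python3 - <<'E'
import cv2,numpy as np
a=cv2.imread("pics/top0.png");b=cv2.imread("pics/side0.png")
A=cv2.resize(a[190:345,180:500],(800,388),interpolation=3)
B=cv2.resize(b[160:360,220:420],(400,400),interpolation=3)
B2=cv2.resize(b[160:220,250:350],(400,240),interpolation=3)
h=np.zeros((600,800,3),np.uint8);h[:388]=A
h2=cv2.resize(a[205:255,190:310],(400,167),interpolation=3);h[400:567,:400]=h2;h[390:600,400:]=B2[:210]
cv2.imwrite("pics/c1.png",h)
E
```

```text
(no output)
```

View pics/c1.png

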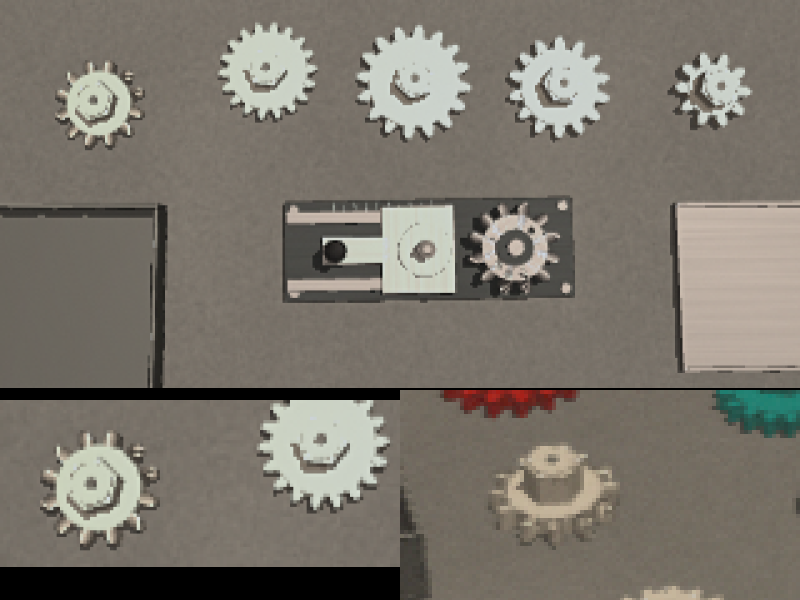

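```bash
cat > h.py <<'E'
from bench import ctrl
import cv2,numpy as np
from scipy.spatial.transform import Rotation as R
def obs():
    o=ctrl.get_obs();q=o["eef_rot"];r=R.from_quat([q[1],q[2],q[3],q[0]]).as_matrix()
    return o,np.array(o["eef_pos"]),r
def yaw(r): return np.degrees(np.arctan2(r[1,0],r[0,0]))
def cam(n,name=None):
    o,p,r=obs();c=ctrl.camera(n)
    if n=="wrist":
        T=np.eye(4);T[:3,:3]=r;T[:3,3]=p;c["T"]=T@np.array(c["tool_from_camera"])
    else:c["T"]=np.array(c["world_from_camera"])
    c["img"]=np.ascontiguousarray(c["img"][...,::-1])
    if name:cv2.imwrite(f"pics/{name}.png",c["img"])
    return c
def ray(c,u,v,z):
    d=c["T"][:3,:3]@np.array([(u-c["cx"])/c["fx"],-(v-c["cy"])/c["fy"],-1.]);o=c["T"][:3,3]
    return (o+d*(z-o[2])/d[2])
def proj(c,P):
    x=c["T"][:3,:3].T@(np.asarray(P,float)-c["T"][:3,3]);return np.array([c["cx"]-c["fx"]*x[0]/x[2],c["cy"]+c["fy"]*x[1]/x[2]])
def plan(x,y,z,yw,mod=None):
    """to TCP x,y,z and jaw yaw: roll first (tool z down: roll=-dyaw), then shift in the new axes, cm"""
    o,p,r=obs();d=yw-yaw(r)
    if mod:d=(d+mod/2)%mod-mod/2
    else:d=(d+180)%360-180
    r2=R.from_euler('z',d,degrees=True).as_matrix()@r
    print("t%.1f roll %.1f shift"%(o["time_s"],-d),np.round(r2.T@(np.array([x,y,z])-p)*100,2),"q6 %.2f"%o["q"][5])
E
python3 - <<'E'
from h import *
c=cam("top")
f=lambda u,v:(180+u/2.5,190+v*155/388)
for n,(u,v),z in [("odd",f(265,68),.037),("w16",f(415,78),.037),("w14",f(563,85),.037),("w10",f(720,88),.037),("w12",f(93,100),.037),("post",f(425,250),.053),("knob",f(335,252),.055),("mast",f(516,247),.048),
 ("red",(155,228),.037),("jar",(246,147),.062),("carton",(435,156),.032),("dos",(350,157),.024)]:print(n,np.round(ray(c,u,v,z),4))
for L,z in (([(450,271),(518,270),(520,338),(453,339)],.012),([(165,272),(245,272),(245,350),(164,350)],.05)):
    P=np.array([ray(c,u,v,z) for u,v in L]);print(P.mean(0),np.linalg.norm(P[1]-P[0]),np.linalg.norm(P[2]-P[1]),np.degrees(np.arctan2(*(P[1]-P[0])[:2][::-1])))
o,p,r=obs();print(p,r,yaw(r))
E
```

```text
odd [0.6085 0.1327 0.037 ]
w16 [ 0.5973 -0.0021  0.037 ]
w14 [ 0.5889 -0.1349  0.037 ]
w10 [ 0.584  -0.2758  0.037 ]
w12 [0.5819 0.2871 0.037 ]
post [ 0.4441 -0.0064  0.053 ]
knob [0.4436 0.0717 0.055 ]
mast [ 0.4454 -0.0862  0.048 ]
red [0.5885 0.4266 0.037 ]
jar [0.7647 0.2193 0.062 ]
carton [ 0.7463 -0.2105  0.032 ]
dos [ 0.7493 -0.0155  0.024 ]
[ 0.40715886 -0.31286987  0.012     ] 0.1546937330950518 0.15140881720832675 -90.05596840788817
[0.40452131 0.30882978 0.05      ] 0.17496348429756245 0.16656652665255564 -90.89553126033387
[ 0.1610165  -0.55184871  0.40413686] [[ 2.80038168e-01 -9.59988863e-01 -8.52888132e-05]
 [-9.59988294e-01 -2.80038097e-01  1.06756190e-03]
 [-1.04873165e-03 -2.17081817e-04 -9.99999427e-01]] -73.73750812270315
```

```bash
python3 -c "
from h import *
plan(.444,-.02,.36,0)"
```

```text
t0.2 roll -73.7 shift [ 28.3  -53.18   4.4 ] q6 -0.21
```

Request:
move_arm([
  {"roll": -10.6},
  {"roll": -10.6},
  {"roll": -10.6},
  {"roll": -10.6},
  {"roll": -10.6},
])

```text
validation failed for argument at $.mo...
```

Request:
move_arm([
  {"roll": -10.4},
  {"roll": -10.3},
  {"x": 2.83, "y": -5.32, "z": 0.44},
  {"x": 2.83, "y": -5.32, "z": 0.44},
  {"x": 2.83, "y": -5.32, "z": 0.44},
])

```text
validation failed for argument at $.mo...
```

Request:
move_arm([
  {"x": 2.83, "y": -5.32, "z": 0.44},
  {"x": 2.83, "y": -5.32, "z": 0.44},
  {"x": 2.83, "y": -5.32, "z": 0.44},
  {"x": 2.83, "y": -5.32, "z": 0.44},
  {"x": 2.83, "y": -5.32, "z": 0.44},
])

```text
validation failed for argument at $.mo...
```

Request:
move_arm([
  {"x": 2.83, "y": -5.32, "z": 0.44},
  {"x": 2.83, "y": -5.32, "z": 0.44},
  {},
  {},
])

```text
validation failed for argument at $.mo...
```

```bash
python3 -c "
from h import *
c=cam('wrist','w1');o,p,r=obs();print(o['time_s'],p,yaw(r),np.round(r,4));np.save('w1T.npy',c['T'])
for n,P in dict(post=(.444,-.0064,.053),knob=(.4436,.0717,.055),mast=(.4454,-.0862,.048)).items():print(n,proj(c,P))
"
```

```text
0.25 [ 0.16098207 -0.55188655  0.40426704] -73.74337250437944 [[ 2.799e-01 -9.600e-01 -1.000e-04]
 [-9.600e-01 -2.799e-01  8.000e-04]
 [-8.000e-04 -2.000e-04 -1.000e+00]]
post [-665.76586378 -704.68192179]
knob [-887.08714295 -795.60042094]
mast [-449.58024638 -613.42218465]
```

View pics/w1.png

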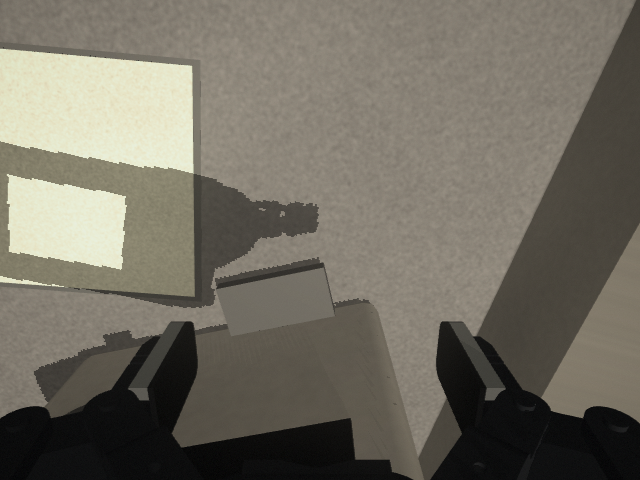

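Request:
move_arm([
  {"gripper": 100, "x": 0, "y": 0, "z": 0, "roll": -10.6},
  {"gripper": 100, "x": 0, "y": 0, "z": 0, "roll": -10.6},
  {"gripper": 100, "x": 0, "y": 0, "z": 0, "roll": -10.6},
  {"gripper": 100, "x": 0, "y": 0, "z": 0, "roll": -10.6},
  {"gripper": 100, "x": 0, "y": 0, "z": 0, "roll": -10.6},
])

```text
time_s: 0.88
eef_pos: [0.161, -0.552, 0.4045]
eef_rot: [-0.0, 0.984, -0.177, -0.0]
wrist_force: [-0.2, 0.0, -0.5]
opening: 0.999
```

Request:
move_arm([
  {"gripper": 100, "x": 0, "y": 0, "z": 0, "roll": -10.4},
  {"gripper": 100, "x": 0, "y": 0, "z": 0, "roll": -10.3},
  {"gripper": 100, "x": 2.83, "y": -5.32, "z": 0.44, "roll": 0},
  {"gripper": 100, "x": 2.83, "y": -5.32, "z": 0.44, "roll": 0},
  {"gripper": 100, "x": 2.83, "y": -5.32, "z": 0.44, "roll": 0},
])

```text
time_s: 1.5
eef_pos: [0.2465, -0.3908, 0.3912]
eef_rot: [-0.0, 1.0, -0.001, 0.0]
wrist_force: [1.1, 0.2, 0.3]
opening: 1.002
```

Request:
move_arm([
  {"gripper": 100, "x": 2.83, "y": -5.32, "z": 0.44, "roll": 0},
  {"gripper": 100, "x": 2.83, "y": -5.32, "z": 0.44, "roll": 0},
  {"gripper": 100, "x": 2.83, "y": -5.32, "z": 0.44, "roll": 0},
  {"gripper": 100, "x": 2.83, "y": -5.32, "z": 0.44, "roll": 0},
  {"gripper": 100, "x": 2.83, "y": -5.32, "z": 0.44, "roll": 0},
])

```text
time_s: 2.12
eef_pos: [0.3882, -0.1247, 0.3697]
eef_rot: [0.0, 1.0, -0.001, 0.001]
wrist_force: [1.1, -0.8, -0.4]
opening: 0.999
```

Request:
move_arm([
  {"gripper": 100, "x": 2.83, "y": -5.32, "z": 0.44, "roll": 0},
  {"gripper": 100, "x": 2.83, "y": -5.32, "z": 0.44, "roll": 0},
  {"gripper": 100, "x": 0, "y": 0, "z": 0, "roll": 0},
  {"gripper": 100, "x": 0, "y": 0, "z": 0, "roll": 0},
])

```text
time_s: 2.62
eef_pos: [0.4442, -0.0201, 0.3605]
eef_rot: [0.0, 1.0, 0.0, -0.0]
wrist_force: [0.6, 0.1, 1.2]
opening: 0.996
```

```bash
python3 -c "
from h import *
c=cam('wrist','w2');o,p,r=obs();print(o['time_s'],p,yaw(r),np.round(r,4));np.save('w2T.npy',c['T'])
for n,P in dict(post=(.444,-.0064,.053),knob=(.4436,.0717,.055),mast=(.4454,-.0862,.048)).items():print(n,proj(c,P))
"
```

```text
2.675 [ 0.44415852 -0.0207986   0.36064185] -0.06674247109224689 [[ 1.0e+00 -1.2e-03 -3.0e-04]
 [-1.2e-03 -1.0e+00 -4.0e-04]
 [-3.0e-04  4.0e-04 -1.0e+00]]
post [316.26328209 202.67645222]
knob [315.64732254  77.91327187]
mast [318.11982564 305.6254557 ]
```

View pics/w2.png

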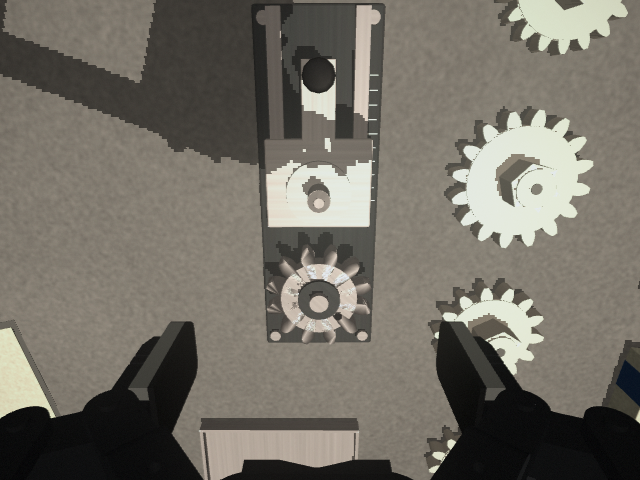

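Request:
move_arm([
  {"gripper": 100, "x": 0.13, "y": -1.44, "z": 4, "roll": 0},
  {"gripper": 60, "x": 0, "y": 0, "z": 5, "roll": 0},
  {"gripper": 60, "x": 0, "y": 0, "z": 4.5, "roll": 0},
  {"gripper": 60, "x": 0, "y": 0, "z": 2, "roll": 0},
  {"gripper": 0, "x": 0, "y": 0, "z": 0, "roll": 0},
])

```text
time_s: 3.3
eef_pos: [0.4447, -0.0072, 0.2045]
eef_rot: [-0.0, 1.0, -0.002, -0.002]
wrist_force: [-0.4, 0.6, 0.9]
opening: 0.402
```

Request:
move_arm([
  {"gripper": 0, "x": 0, "y": 0, "z": 0, "roll": 0},
  {"gripper": 0, "x": 0, "y": 0, "z": 0, "roll": 0},
  {"gripper": 0, "x": 0, "y": 0, "z": 0, "roll": 0},
  {"gripper": 0, "x": 0, "y": 0, "z": 0, "roll": 0},
])

```text
time_s: 3.8
eef_pos: [0.4455, -0.0063, 0.2069]
eef_rot: [0.0, 1.0, -0.0, -0.0]
wrist_force: [-5.6, -0.7, 3.9]
opening: 0.157
```

Request:
move_arm([
  {"gripper": 0, "x": 0, "y": -1, "z": 0, "roll": 0},
  {"gripper": 0, "x": 0, "y": -1, "z": 0, "roll": 0},
  {"gripper": 0, "x": 0, "y": -1, "z": 0, "roll": 0},
  {"gripper": 0, "x": 0, "y": -0.2, "z": 0, "roll": 0},
  {"gripper": 0, "x": 0, "y": 0, "z": 0, "roll": 0},
])

```text
time_s: 4.42
eef_pos: [0.4454, 0.0263, 0.2069]
eef_rot: [-0.0, 1.0, -0.0, -0.0]
wrist_force: [-5.6, 0.6, 5.6]
opening: 0.157
```

Request:
move_arm([
  {"gripper": 0, "x": 0, "y": -0.2, "z": 0, "roll": 0},
  {"gripper": 0, "x": 0, "y": 0, "z": 0, "roll": 0},
])

```text
time_s: 4.68
eef_pos: [0.4454, 0.0281, 0.2069]
eef_rot: [0.0, 1.0, -0.0, -0.0]
wrist_force: [-7.2, -0.7, 5.2]
opening: 0.156
```

Request:
move_arm([
  {"gripper": 0, "x": 0, "y": -0.2, "z": 0, "roll": 0},
  {"gripper": 0, "x": 0, "y": 0, "z": 0, "roll": 0},
])

```text
time_s: 4.92
eef_pos: [0.4455, 0.0299, 0.2069]
eef_rot: [0.0, 1.0, -0.0, -0.0]
wrist_force: [-6.0, -2.0, 5.9]
opening: 0.157
```

Request:
move_arm([
  {"gripper": 0, "x": 0, "y": -0.2, "z": 0, "roll": 0},
  {"gripper": 0, "x": 0, "y": 0, "z": 0, "roll": 0},
])

```text
time_s: 5.18
eef_pos: [0.4455, 0.0306, 0.2069]
eef_rot: [0.002, 1.0, 0.0, -0.0]
wrist_force: [-8.4, -13.1, 4.1]
opening: 0.153
```

Request:
move_arm([
  {"gripper": 0, "x": 0, "y": -0.2, "z": 0, "roll": 0},
  {"gripper": 0, "x": 0, "y": 0, "z": 0, "roll": 0},
])

```text
time_s: 5.42
eef_pos: [0.4456, 0.0313, 0.2069]
eef_rot: [0.004, 1.0, 0.001, -0.001]
wrist_force: [-7.7, -22.3, 3.4]
opening: 0.152
```

Request:
move_arm([
  {"gripper": 0, "x": 0, "y": 0.35, "z": 0, "roll": 0},
  {"gripper": 60, "x": 0, "y": 0, "z": 0, "roll": 0},
  {"gripper": 100, "x": 0, "y": 0, "z": 0, "roll": 0},
  {"gripper": 100, "x": 0, "y": 0, "z": -5, "roll": 0},
  {"gripper": 100, "x": 2, "y": -2, "z": -5, "roll": 0},
])

```text
time_s: 6.05
eef_pos: [0.4652, 0.0505, 0.3066]
eef_rot: [-0.0, 1.0, -0.001, -0.001]
wrist_force: [1.4, -0.8, -0.7]
opening: 0.981
```

Request:
move_arm([
  {"gripper": 100, "x": 3, "y": -2.5, "z": -4, "roll": 0},
  {"gripper": 100, "x": 3.5, "y": -2.5, "z": -3.5, "roll": 0},
  {"gripper": 100, "x": 0, "y": 0, "z": 0, "roll": 0},
  {"gripper": 100, "x": 0, "y": 0, "z": 0, "roll": 0},
])

```text
time_s: 6.55
eef_pos: [0.5301, 0.1007, 0.3799]
eef_rot: [0.0, 1.0, -0.0, -0.001]
wrist_force: [-0.5, -0.3, -0.6]
opening: 1.001
```

```bash
python3 -c "
from h import *
c=cam('wrist','w3');o,p,r=obs();print(o['time_s'],p,yaw(r));np.save('w3T.npy',c['T'])
for n,P in dict(post=(.4455,.030,.053),w16=(.5973,-.0021,.037),odd=(.6085,.1327,.037)).items():print(n,proj(c,P))
"
```

```text
6.6 [0.52976598 0.1004881  0.37929027] -0.03273485581778082
post [208.09415464 302.07133146]
w16 [397.19117979 327.59740577]
odd [423.83945129 166.5792079 ]
```

View pics/w3.png

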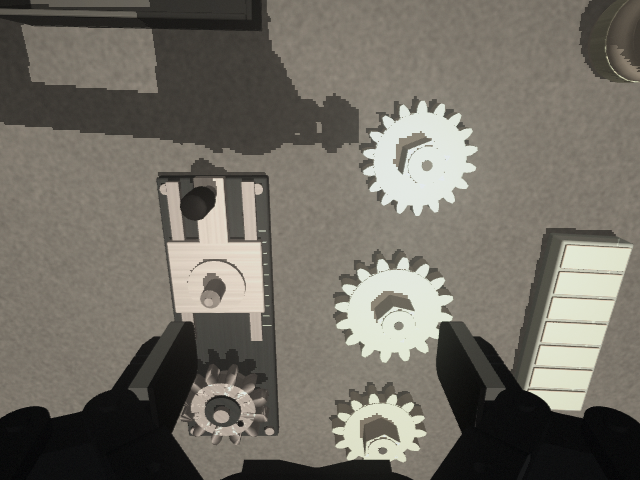

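```bash
python3 -c "
from h import *
im=cv2.imread('pics/w3.png')
cr=[cv2.resize(im[v-26:v+20,u-38:u+28],(396,276),interpolation=2) for u,v in((427,166),(398,325),(382,450))]
h=np.zeros((560,800,3),np.uint8)
h[:276,:396]=cr[0];h[:276,400:796]=cr[1];h[280:556,:396]=cr[2]
cv2.imwrite('pics/c3.png',h)
c=dict(T=np.load('w3T.npy'),fx=424.195,fy=424.195,cx=316.375,cy=237.501)
for n,u,v,z in(('post',210,300,.053),('knob',200,190,.06),('mast',221,417,.048),('odd',427,166,.037),('w16',398,325,.037),('w14',382,450,.037)):print(n,ray(c,u,v,z))
"
```

```text
post [0.44712933 0.0317956  0.053     ]
knob [0.44912761 0.12030958 0.06      ]
mast [ 0.44600494 -0.08514383  0.048     ]
odd [0.61078081 0.13312481 0.037     ]
w16 [5.97821839e-01 3.75768469e-04 3.70000000e-02]
w14 [ 0.59116377 -0.13309906  0.037     ]
```

View pics/c3.png

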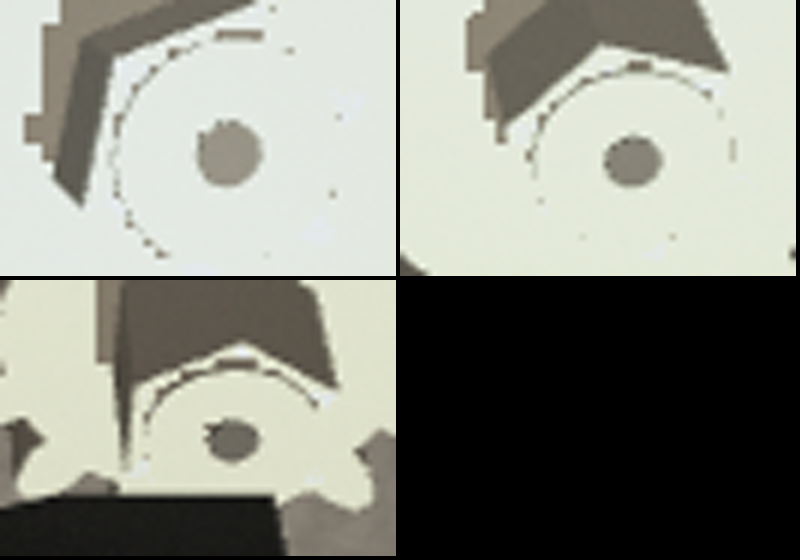

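Request:
move_arm([
  {"gripper": 100, "x": 4, "y": -1.6, "z": 3, "roll": 0},
  {"gripper": 100, "x": 4, "y": -1.6, "z": 3, "roll": 0},
  {"gripper": 100, "x": 0, "y": 0, "z": 4, "roll": 10},
  {"gripper": 75, "x": 0, "y": 0, "z": 4.5, "roll": 0},
  {"gripper": 70, "x": 0, "y": 0, "z": 3, "roll": 0},
])

```text
time_s: 7.22
eef_pos: [0.6085, 0.1318, 0.2016]
eef_rot: [0.0, 0.996, -0.088, -0.003]
wrist_force: [-0.2, 0.1, 0.9]
opening: 0.697
```

Request:
move_arm([
  {"gripper": 70, "x": 0, "y": 0, "z": 1.5, "roll": 0},
  {"gripper": 0, "x": 0, "y": 0, "z": 0, "roll": 0},
  {"gripper": 0, "x": 0, "y": 0, "z": 0, "roll": 0},
  {"gripper": 0, "x": 0, "y": 0, "z": 0, "roll": 0},
  {"gripper": 0, "x": 0, "y": 0, "z": 0, "roll": 0},
])

```text
time_s: 7.85
eef_pos: [0.6111, 0.1326, 0.1916]
eef_rot: [-0.0, 0.996, -0.087, 0.001]
wrist_force: [0.3, 0.4, -1.8]
opening: 0.359
```

Request:
move_arm([
  {"gripper": 0, "x": 0, "y": 0, "z": -1, "roll": 0},
  {"gripper": 0, "x": 0, "y": 0, "z": -2, "roll": 0},
  {"gripper": 0, "x": 0, "y": 0, "z": 0, "roll": 0},
])

```text
time_s: 8.22
eef_pos: [0.6121, 0.1327, 0.2239]
eef_rot: [-0.0, 0.996, -0.087, 0.003]
wrist_force: [0.8, 0.7, -0.8]
opening: 0.356
```

```bash
python3 -c "
from h import *
print(obs()[0]['wrist_force'],obs()[0]['opening']);plan(.4045,.308,.30,-10)"
```

```text
[ 0.77054389  0.68671483 -0.81969732] 0.35585664346405527
t8.2 roll -0.0 shift [-23.45 -13.67  -7.72] q6 0.20
```

Request:
move_arm([
  {"gripper": 0, "x": 0, "y": 0, "z": -4, "roll": 0},
  {"gripper": 0, "x": -2, "y": -1.2, "z": -3.7, "roll": 0},
  {"gripper": 0, "x": -4.5, "y": -2.6, "z": 0, "roll": 0},
  {"gripper": 0, "x": -4.5, "y": -2.6, "z": 0, "roll": 0},
  {"gripper": 0, "x": -4.5, "y": -2.6, "z": 0, "roll": 0},
])

```text
time_s: 8.85
eef_pos: [0.4725, 0.249, 0.298]
eef_rot: [-0.0, 0.996, -0.088, 0.0]
wrist_force: [1.5, 1.0, -1.3]
opening: 0.362
```

Request:
move_arm([
  {"gripper": 0, "x": -4.5, "y": -2.6, "z": 0, "roll": 0},
  {"gripper": 0, "x": -3.45, "y": -2.07, "z": 0, "roll": 0},
  {"gripper": 0, "x": 0, "y": 0, "z": 4, "roll": 0},
  {"gripper": 0, "x": 0, "y": 0, "z": 4, "roll": 0},
  {"gripper": 0, "x": 0, "y": 0, "z": 2, "roll": 0},
])

```text
time_s: 9.48
eef_pos: [0.4027, 0.3079, 0.1959]
eef_rot: [0.001, 0.996, -0.087, -0.001]
wrist_force: [-0.6, -0.2, -0.3]
opening: 0.361
```

Request:
move_arm([
  {"gripper": 0, "x": 0, "y": 0, "z": 0, "roll": 0},
  {"gripper": 70, "x": 0, "y": 0, "z": 0, "roll": 0},
  {"gripper": 70, "x": 0, "y": 0, "z": 0, "roll": 0},
  {"gripper": 70, "x": 0, "y": 0, "z": -3, "roll": 0},
  {"gripper": 70, "x": 0, "y": 0, "z": -6, "roll": 0},
])

```text
time_s: 10.1
eef_pos: [0.4028, 0.3075, 0.2871]
eef_rot: [0.001, 0.996, -0.088, -0.002]
wrist_force: [0.7, -0.2, 1.0]
opening: 0.698
```

```bash
python3 -c "
from h import *
c=dict(T=np.load('w3T.npy'),fx=424.195,fy=424.195,cx=316.375,cy=237.501)
def ang(u0,v0,pts):
    # crop px -> image: 6x, origin u-38,v-26
    P=[ray(c,u0-38+a/6,v0-26+b/6,.036)[:2] for a,b in pts]
    return [round(float((np.degrees(np.arctan2(*(q-p)[::-1]))+30)%60-30),1) for p,q in zip(P,P[1:])]
print(ang(427,166,[(82,205),(112,58),(255,0)]),ang(398,325,[(102,125),(200,45),(327,72)]),ang(382,450,[(125,190),(132,105),(242,62),(335,108)]))
plan(.597,-.0005,.30,14)"
```

```text
[22.2, 22.4] [-15.9, -13.2] [28.5, 26.9, 29.0]
t10.1 roll -24.1 shift [11.39 34.59 -1.24] q6 0.59
```

```bash
python3 -c "
from h import *
plan(.597,-.0005,.30,15.5)"
```

```text
t10.1 roll -25.6 shift [10.48 34.87 -1.24] q6 0.59
```

Request:
move_arm([
  {"gripper": 100, "x": 0, "y": 0, "z": -0.4, "roll": -8.5},
  {"gripper": 100, "x": 0, "y": 0, "z": -0.4, "roll": -8.5},
  {"gripper": 100, "x": 0, "y": 0, "z": -0.4, "roll": -8.6},
  {"gripper": 100, "x": 1.75, "y": 5.81, "z": 0, "roll": 0},
  {"gripper": 100, "x": 1.75, "y": 5.81, "z": 0, "roll": 0},
])

```text
time_s: 10.72
eef_pos: [0.4691, 0.2049, 0.3008]
eef_rot: [-0.0, 0.991, 0.137, 0.001]
wrist_force: [0.6, -0.1, -0.8]
opening: 0.995
```

Request:
move_arm([
  {"gripper": 100, "x": 1.75, "y": 5.81, "z": 0, "roll": 0},
  {"gripper": 100, "x": 1.75, "y": 5.81, "z": 0, "roll": 0},
  {"gripper": 100, "x": 1.75, "y": 5.81, "z": 0, "roll": 0},
  {"gripper": 80, "x": 1.73, "y": 5.81, "z": 0, "roll": 0},
  {"gripper": 70, "x": 0, "y": 0, "z": 3, "roll": 0},
])

```text
time_s: 11.35
eef_pos: [0.6016, -0.0042, 0.2731]
eef_rot: [0.002, 0.991, 0.133, 0.004]
wrist_force: [-0.8, 1.0, -0.1]
opening: 0.7
```

```bash
python3 -c "
from h import *
plan(.597,-.0005,.190,15.5)"
```

```text
t11.3 roll -0.2 shift [-0.42 -0.52  8.3 ] q6 -0.47
```

Request:
move_arm([
  {"gripper": 70, "x": 0, "y": 0, "z": 4, "roll": 0},
  {"gripper": 70, "x": 0, "y": 0, "z": 3, "roll": 0},
  {"gripper": 70, "x": 0, "y": 0, "z": 1, "roll": 0},
  {"gripper": 70, "x": 0, "y": 0, "z": 0, "roll": 0},
])

```text
time_s: 11.85
eef_pos: [0.5983, 0.0004, 0.1899]
eef_rot: [-0.0, 0.991, 0.135, -0.0]
wrist_force: [0.3, -0.5, -0.6]
opening: 0.702
```

```bash
python3 -c "
from h import *
plan(.597,-.0005,.190,15.5)"
```

```text
t11.8 roll 0.1 shift [-0.15  0.05 -0.01] q6 -0.47
```

Request:
move_arm([
  {"gripper": 0, "x": 0, "y": 0, "z": 0, "roll": 0},
  {"gripper": 0, "x": 0, "y": 0, "z": 0, "roll": 0},
  {"gripper": 0, "x": 0, "y": 0, "z": 0, "roll": 0},
  {"gripper": 0, "x": 0, "y": 0, "z": 0, "roll": 0},
  {"gripper": 0, "x": 0, "y": 0, "z": -2, "roll": 0},
])

```text
time_s: 12.48
eef_pos: [0.5974, 0.0005, 0.2094]
eef_rot: [-0.0, 0.991, 0.135, -0.001]
wrist_force: [-0.3, 0.3, -1.3]
opening: 0.353
```

Request:
move_arm([
  {"gripper": 0, "x": 0, "y": 0, "z": -4, "roll": 0},
  {"gripper": 0, "x": 0, "y": 0, "z": -2.5, "roll": 0},
  {"gripper": 0, "x": 0, "y": 0, "z": 0, "roll": 0},
])

```text
time_s: 12.85
eef_pos: [0.5992, 0.0002, 0.2782]
eef_rot: [0.001, 0.991, 0.135, 0.003]
wrist_force: [-0.0, -1.9, -2.1]
opening: 0.361
```

```bash
python3 -c "
from h import *
print(yaw(obs()[2]));plan(.4457,.0302,.275,15.5)
c=cam('wrist','w4');cv2.imwrite('pics/w4c.png',c['img'][200:480,120:540])"
```

```text
15.568086504666988
t12.8 roll 0.1 shift [-14.    -6.99   0.23] q6 -0.47
```

View pics/w4c.png

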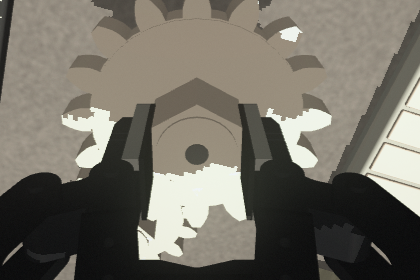

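Request:
move_arm([
  {"gripper": 0, "x": -4.5, "y": -2.2, "z": 0, "roll": 0},
  {"gripper": 0, "x": -4.5, "y": -2.2, "z": 0, "roll": 0},
  {"gripper": 0, "x": -4.5, "y": -2.2, "z": 0, "roll": 0},
  {"gripper": 0, "x": -0.5, "y": -0.3, "z": 0, "roll": 0},
  {"gripper": 0, "x": 0, "y": 0, "z": 0, "roll": 0},
])

```text
time_s: 13.52
eef_pos: [0.4447, 0.0293, 0.2743]
eef_rot: [-0.0, 0.991, 0.135, -0.0]
wrist_force: [0.5, -0.3, -1.5]
opening: 0.358
```

Request:
move_arm([
  {"gripper": 0, "x": 0, "y": 0, "z": 0, "roll": 0},
  {"gripper": 0, "x": 0, "y": 0, "z": 0, "roll": 0},
])

```text
time_s: 13.78
eef_pos: [0.4457, 0.029, 0.2747]
eef_rot: [0.0, 0.991, 0.135, 0.0]
wrist_force: [-0.1, -0.0, -1.6]
opening: 0.359
```

```bash
python3 -c "
from h import *
print(obs()[0]['opening']);plan(.4457,.0292,.216,15.5);c=cam('side','s1');P=proj(c,(.4457,.03,.05)).astype(int);print(P);cv2.imwrite('pics/s1c.png',cv2.resize(c['img'][P[1]-90:P[1]+60,P[0]-100:P[0]+100],(800,600)))"
```

```text
0.3591921562407005
t13.8 roll 0.0 shift [ 0.   -0.02  5.87] q6 -0.47
[256 256]
```

Lower onto the post in steps.

Request:
move_arm([
  {"gripper": 0, "x": 0, "y": 0, "z": 2, "roll": 0},
  {"gripper": 0, "x": 0, "y": 0, "z": 1, "roll": 0},
  {"gripper": 0, "x": 0, "y": 0, "z": 0.5, "roll": 0},
  {"gripper": 0, "x": 0, "y": 0, "z": 0, "roll": 0},
])

```text
time_s: 14.32
eef_pos: [0.4449, 0.0293, 0.2395]
eef_rot: [-0.0, 0.991, 0.135, -0.0]
wrist_force: [0.3, 0.5, -0.6]
opening: 0.354
```

Request:
move_arm([
  {"gripper": 0, "x": 0, "y": 0, "z": 1, "roll": 0},
  {"gripper": 0, "x": 0, "y": 0, "z": 0.8, "roll": 0},
  {"gripper": 0, "x": 0, "y": 0, "z": 0, "roll": 0},
])

```text
time_s: 14.7
eef_pos: [0.4444, 0.0293, 0.2209]
eef_rot: [-0.0, 0.991, 0.135, -0.001]
wrist_force: [-0.2, 0.5, -2.1]
opening: 0.358
```

Request:
move_arm([
  {"gripper": 0, "x": 0, "y": 0, "z": 0.4, "roll": 0},
  {"gripper": 0, "x": 0, "y": 0, "z": 0, "roll": 0},
])

```text
time_s: 14.95
eef_pos: [0.445, 0.0293, 0.2177]
eef_rot: [0.0, 0.991, 0.135, 0.0]
wrist_force: [-0.6, 0.5, -1.1]
opening: 0.355
```

Request:
move_arm([
  {"gripper": 0, "x": 0, "y": 0, "z": 0.15, "roll": 0},
  {"gripper": 0, "x": 0, "y": 0, "z": 0, "roll": 0},
])

```text
time_s: 15.2
eef_pos: [0.4451, 0.0293, 0.2176]
eef_rot: [0.0, 0.991, 0.136, -0.0]
wrist_force: [-7.1, 1.3, 16.3]
opening: 0.357
```

Request:
move_arm([
  {"gripper": 0, "x": 0, "y": 0, "z": 0.15, "roll": 0},
  {"gripper": 0, "x": 0, "y": 0, "z": 0, "roll": 0},
])

```text
time_s: 15.45
eef_pos: [0.4453, 0.0292, 0.2175]
eef_rot: [0.0, 0.991, 0.136, -0.0]
wrist_force: [-13.8, 1.3, 34.8]
opening: 0.359
```

Request:
move_arm([
  {"gripper": 0, "x": 0, "y": 0, "z": -0.22, "roll": 0},
  {"gripper": 0, "x": -0.27, "y": 0.96, "z": 0, "roll": 0},
  {"gripper": 0, "x": -0.21, "y": 0.77, "z": 0, "roll": 0},
  {"gripper": 0, "x": 0, "y": 0, "z": 0, "roll": 0},
])

```text
time_s: 15.95
eef_pos: [0.4452, 0.0103, 0.2176]
eef_rot: [0.001, 0.991, 0.135, 0.0]
wrist_force: [-3.7, -1.6, 9.6]
opening: 0.359
```

Request:
move_arm([
  {"gripper": 0, "x": -0.05, "y": 0.19, "z": 0, "roll": 0},
  {"gripper": 0, "x": -0.05, "y": 0.19, "z": 0, "roll": 0},
  {"gripper": 0, "x": -0.05, "y": 0.19, "z": 0, "roll": 0},
  {"gripper": 0, "x": 0, "y": 0, "z": 0, "roll": 0},
])

```text
time_s: 16.45
eef_pos: [0.4453, 0.005, 0.2176]
eef_rot: [-0.0, 0.991, 0.135, 0.0]
wrist_force: [-3.5, 2.6, 11.2]
opening: 0.358
```

Request:
move_arm([
  {"gripper": 0, "x": -0.05, "y": 0.19, "z": 0, "roll": 1},
  {"gripper": 0, "x": -0.05, "y": 0.19, "z": 0, "roll": 1},
  {"gripper": 0, "x": 0, "y": 0, "z": 0, "roll": 0},
])

```text
time_s: 16.82
eef_pos: [0.4455, 0.0013, 0.2176]
eef_rot: [-0.0, 0.993, 0.118, 0.001]
wrist_force: [-1.9, 2.6, 8.8]
opening: 0.357
```

Request:
move_arm([
  {"gripper": 0, "x": -0.05, "y": 0.15, "z": 0, "roll": 1},
  {"gripper": 0, "x": -0.04, "y": 0.15, "z": 0, "roll": 1},
  {"gripper": 0, "x": 0, "y": 0, "z": 0, "roll": 0},
])

```text
time_s: 17.2
eef_pos: [0.4454, -0.0021, 0.2176]
eef_rot: [0.0, 0.995, 0.101, 0.001]
wrist_force: [-0.9, 1.8, 8.5]
opening: 0.358
```

Request:
move_arm([
  {"gripper": 0, "x": 0, "y": 0, "z": 0, "roll": 4},
  {"gripper": 0, "x": 0, "y": 0, "z": 0, "roll": 4},
  {"gripper": 0, "x": 0, "y": 0, "z": 0, "roll": 4},
  {"gripper": 0, "x": 0, "y": 0, "z": 0, "roll": 4},
  {"gripper": 0, "x": 0, "y": 0, "z": 0, "roll": 4},
])

```text
time_s: 17.82
eef_pos: [0.4454, -0.0021, 0.2176]
eef_rot: [0.0, 0.997, -0.075, 0.001]
wrist_force: [-0.7, 2.1, 8.4]
opening: 0.357
```

Request:
move_arm([
  {"gripper": 0, "x": 0, "y": 0, "z": 0, "roll": 4},
  {"gripper": 0, "x": 0, "y": 0, "z": 0, "roll": 4},
  {"gripper": 0, "x": 0, "y": 0, "z": 0, "roll": 4},
  {"gripper": 0, "x": 0, "y": 0, "z": 0, "roll": 0},
])

```text
time_s: 18.32
eef_pos: [0.4456, -0.0021, 0.2177]
eef_rot: [-0.0, 0.984, -0.178, 0.001]
wrist_force: [0.1, 2.5, 6.4]
opening: 0.357
```

```bash
python3 -c "
from h import *
print(yaw(obs()[2]));plan(.4455,.0305,.217,-20)
c=cam('side','s2');P=proj(c,(.4457,-.03,.04)).astype(int);a=cv2.resize(c['img'][P[1]-60:P[1]+60,P[0]-65:P[0]+65],(400,369))
w=cam('wrist','w5')['img'][150:480,140:500];h=np.zeros((400,800,3),np.uint8);h[:369,:400]=a;h[:330,420:780]=w;cv2.imwrite('pics/s2c.png',h)"
```

```text
-20.494828213143766
t18.3 roll -0.5 shift [-1.12 -3.06  0.06] q6 0.09
```

View pics/s2c.png

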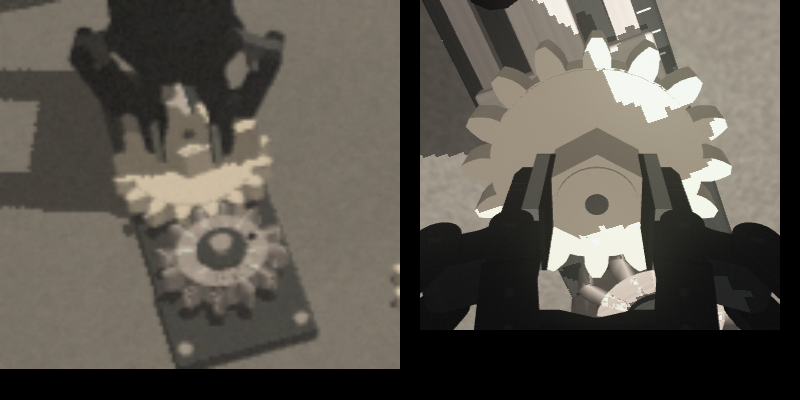

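Request:
move_arm([
  {"gripper": 0, "x": -0.37, "y": -1.02, "z": 0, "roll": 0},
  {"gripper": 0, "x": -0.37, "y": -1.02, "z": 0, "roll": 0},
  {"gripper": 0, "x": -0.37, "y": -1.02, "z": 0, "roll": 0},
  {"gripper": 0, "x": 0, "y": 0, "z": 0, "roll": 0},
])

```text
time_s: 18.92
eef_pos: [0.4458, 0.0309, 0.2176]
eef_rot: [-0.0, 0.984, -0.177, 0.001]
wrist_force: [-1.1, 1.5, 6.8]
opening: 0.36
```

Request:
move_arm([
  {"gripper": 0, "x": 0.03, "y": 0.1, "z": -0.5, "roll": 0},
  {"gripper": 0, "x": 0, "y": 0, "z": -1.5, "roll": 0},
  {"gripper": 0, "x": 0, "y": 0, "z": -3, "roll": 0},
  {"gripper": 0, "x": 0, "y": 0, "z": -4, "roll": 0},
  {"gripper": 0, "x": 0, "y": 0, "z": 0, "roll": 0},
])

```text
time_s: 19.55
eef_pos: [0.4463, 0.0294, 0.3106]
eef_rot: [0.0, 0.984, -0.177, 0.004]
wrist_force: [-0.1, -0.3, -2.0]
opening: 0.358
```

```bash
python3 -c "
from h import *
print(obs()[0]['opening'],obs()[0]['wrist_force'],yaw(obs()[2]));plan(.4085,-.312,.30,-20.5)"
```

```text
0.35773931176853757 [-0.12970126 -0.30309977 -1.97214985] -20.447615200921298
t19.6 roll 0.1 shift [ 8.41 33.31  1.09] q6 0.16
```

Request:
move_arm([
  {"gripper": 0, "x": 1.4, "y": 5.55, "z": 0, "roll": 0},
  {"gripper": 0, "x": 1.4, "y": 5.55, "z": 0, "roll": 0},
  {"gripper": 0, "x": 1.4, "y": 5.55, "z": 0, "roll": 0},
  {"gripper": 0, "x": 1.4, "y": 5.55, "z": 0, "roll": 0},
  {"gripper": 0, "x": 1.4, "y": 5.55, "z": 0, "roll": 0},
])

```text
time_s: 20.18
eef_pos: [0.4126, -0.2562, 0.3062]
eef_rot: [-0.0, 0.984, -0.178, -0.0]
wrist_force: [1.9, 0.0, -1.9]
opening: 0.356
```

Request:
move_arm([
  {"gripper": 0, "x": 1.4, "y": 5.55, "z": 0, "roll": 0},
  {"gripper": 0, "x": 0, "y": 0, "z": 3, "roll": 0},
  {"gripper": 0, "x": 0, "y": 0, "z": 4, "roll": 0},
  {"gripper": 0, "x": 0, "y": 0, "z": 3, "roll": 0},
  {"gripper": 0, "x": 0, "y": 0, "z": 0, "roll": 0},
])

```text
time_s: 20.8
eef_pos: [0.4059, -0.3101, 0.2039]
eef_rot: [-0.002, 0.984, -0.178, -0.003]
wrist_force: [-0.0, 0.6, -1.1]
opening: 0.361
```

```bash
python3 -c "
from h import *
print(obs()[0]['wrist_force'],obs()[1]);plan(.4085,-.312,.1955,-20.5);c=cam('side','s3');np.save('s3T.npy',c['T']);c2=cam('wrist','w6')
a=c['img'][340:480,200:370];cv2.imwrite('pics/s3c.png',np.hstack([cv2.resize(a,(510,420)),cv2.resize(c2['img'],(290,420))]))"
```

```text
[-0.00176787  0.55919187 -1.07349741] [ 0.40591269 -0.31014819  0.20391773]
t20.8 roll 0.0 shift [0.31 0.09 0.84] q6 -0.53
```

Request:
move_arm([
  {"gripper": 0, "x": 0, "y": 0, "z": 0.4, "roll": 0},
  {"gripper": 0, "x": 0, "y": 0, "z": 0.15, "roll": 0},
  {"gripper": 0, "x": 0, "y": 0, "z": 0, "roll": 0},
])

```text
time_s: 21.28
eef_pos: [0.4075, -0.3116, 0.2019]
eef_rot: [0.0, 0.984, -0.177, 0.0]
wrist_force: [-0.5, -0.3, -0.7]
opening: 0.357
```

Request:
move_arm([
  {"gripper": 0, "x": 0, "y": 0, "z": 0.15, "roll": 0},
  {"gripper": 0, "x": 0, "y": 0, "z": 0, "roll": 0},
])

```text
time_s: 21.52
eef_pos: [0.4074, -0.3114, 0.1999]
eef_rot: [-0.0, 0.984, -0.177, -0.0]
wrist_force: [0.3, 0.3, -1.0]
opening: 0.36
```

Request:
move_arm([
  {"gripper": 0, "x": 0, "y": 0, "z": 0.1, "roll": 0},
  {"gripper": 0, "x": 0, "y": 0, "z": 0, "roll": 0},
])

```text
time_s: 21.78
eef_pos: [0.4073, -0.3114, 0.1988]
eef_rot: [-0.0, 0.984, -0.177, -0.0]
wrist_force: [-0.8, 0.1, -1.5]
opening: 0.358
```

Request:
move_arm([
  {"gripper": 0, "x": 0, "y": 0, "z": 0.2, "roll": 0},
  {"gripper": 0, "x": 0, "y": 0, "z": 0, "roll": 0},
])

```text
time_s: 22.02
eef_pos: [0.4073, -0.3114, 0.1967]
eef_rot: [-0.0, 0.984, -0.177, -0.0]
wrist_force: [0.3, 0.1, -1.4]
opening: 0.355
```

Request:
move_arm([
  {"gripper": 0, "x": 0, "y": 0, "z": 0.1, "roll": 0},
  {"gripper": 0, "x": 0, "y": 0, "z": 0, "roll": 0},
])

```text
time_s: 22.28
eef_pos: [0.4074, -0.3115, 0.1958]
eef_rot: [-0.0, 0.984, -0.177, -0.0]
wrist_force: [0.4, 0.1, -1.1]
opening: 0.361
```

Request:
move_arm([
  {"gripper": 70, "x": 0, "y": 0, "z": 0, "roll": 0},
  {"gripper": 70, "x": 0, "y": 0, "z": 0, "roll": 0},
  {"gripper": 70, "x": 0, "y": 0, "z": -2, "roll": 0},
  {"gripper": 70, "x": 0, "y": 0, "z": -4.5, "roll": 0},
  {"gripper": 70, "x": 0, "y": 0, "z": -4, "roll": 0},
])

```text
time_s: 22.9
eef_pos: [0.4074, -0.3115, 0.3022]
eef_rot: [0.0, 0.984, -0.177, 0.0]
wrist_force: [0.1, -0.1, 0.2]
opening: 0.703
```

```bash
python3 -c "
from h import *
plan(.5905,-.1345,.30,-2)"
```

```text
t22.9 roll -18.4 shift [ 17.69 -18.33   0.23] q6 -0.53
```

Request:
move_arm([
  {"gripper": 70, "x": 0, "y": 0, "z": 0, "roll": -9.2},
  {"gripper": 70, "x": 0, "y": 0, "z": 0, "roll": -9.2},
  {"gripper": 70, "x": 4.2, "y": -4.35, "z": 0, "roll": 0},
  {"gripper": 70, "x": 4.2, "y": -4.35, "z": 0, "roll": 0},
  {"gripper": 70, "x": 4.2, "y": -4.35, "z": 0, "roll": 0},
])

```text
time_s: 23.52
eef_pos: [0.5391, -0.1845, 0.3013]
eef_rot: [0.0, 1.0, -0.018, 0.0]
wrist_force: [1.1, -0.4, 0.8]
opening: 0.696
```

Request:
move_arm([
  {"gripper": 70, "x": 4.2, "y": -4.35, "z": 0, "roll": 0},
  {"gripper": 70, "x": 0.89, "y": -0.93, "z": 3, "roll": 0},
  {"gripper": 70, "x": 0, "y": 0, "z": 4, "roll": 0},
  {"gripper": 70, "x": 0, "y": 0, "z": 2, "roll": 0},
  {"gripper": 70, "x": 0, "y": 0, "z": 0, "roll": 0},
])

```text
time_s: 24.15
eef_pos: [0.5899, -0.1345, 0.2094]
eef_rot: [-0.001, 1.0, -0.018, -0.002]
wrist_force: [0.5, -0.3, -0.3]
opening: 0.706
```

```bash
python3 -c "
from h import *
plan(.5905,-.1345,.19,-2)"
```

```text
t24.1 roll -0.1 shift [ 0.06 -0.    1.94] q6 -0.38
```

Request:
move_arm([
  {"gripper": 70, "x": 0, "y": 0, "z": 1.9, "roll": 0},
  {"gripper": 70, "x": 0, "y": 0, "z": 0, "roll": 0},
  {"gripper": 0, "x": 0, "y": 0, "z": 0, "roll": 0},
  {"gripper": 0, "x": 0, "y": 0, "z": 0, "roll": 0},
  {"gripper": 0, "x": 0, "y": 0, "z": 0, "roll": 0},
])

```text
time_s: 24.78
eef_pos: [0.5912, -0.1348, 0.193]
eef_rot: [0.0, 1.0, -0.018, 0.001]
wrist_force: [-0.6, -0.2, 3.4]
opening: 0.358
```

Request:
move_arm([
  {"gripper": 0, "x": 0, "y": 0, "z": 0, "roll": 0},
  {"gripper": 0, "x": 0, "y": 0, "z": -2, "roll": 0},
  {"gripper": 0, "x": 0, "y": 0, "z": -4.5, "roll": 0},
  {"gripper": 0, "x": 0, "y": 0, "z": -2, "roll": 0},
  {"gripper": 0, "x": 0, "y": 0, "z": 0, "roll": 0},
])

```text
time_s: 25.4
eef_pos: [0.5913, -0.1348, 0.279]
eef_rot: [0.001, 1.0, -0.018, 0.002]
wrist_force: [0.1, 0.2, -2.1]
opening: 0.356
```

```bash
cat >> h.py <<'E'
def dot():
    """held hub's centre dot in the wrist image -> tool x,y (m)"""
    c=cam("wrist","dot");g=cv2.cvtColor(c["img"],6)[325:385,285:350];best=None
    for t in range(60,210,6):
        n,l,s,m=cv2.connectedComponentsWithStats((g<t).astype(np.uint8))
        for i in range(1,n):
            x,y,w,h,a=s[i]
            if 120<a<700 and .6<w/h<2 and a/(w*h)>.65 and x>0 and y>0 and x+w<65 and y+h<60: best=(m[i][0]+285,m[i][1]+325,a)
    if best is None: print("no dot");return
    T=np.array(c["tool_from_camera"]);d=T[:3,:3]@np.array([(best[0]-c["cx"])/c["fx"],-(best[1]-c["cy"])/c["fy"],-1]);p=T[:3,3]+d*(.153-T[2,3])/d[2]
    print("dot",np.round(best,1),np.round(p*1000,1))
E
python3 -c "
from h import *
print(obs()[0]['opening'],obs()[0]['wrist_force'],yaw(obs()[2]));dot();plan(.4457,.0302,.275,-2)"
```

```text
0.3563044619166284 [ 0.12361616  0.19968127 -2.11635852] -2.034285013297981
dot [316.2 349.3 415. ] [ 1.00e-01 -3.00e+00  1.53e+02]
t25.4 roll -0.0 shift [-15.06 -15.96   0.2 ] q6 -0.38
```

Request:
move_arm([
  {"gripper": 0, "x": -3.76, "y": -3.91, "z": 0, "roll": 0},
  {"gripper": 0, "x": -3.76, "y": -3.91, "z": 0, "roll": 0},
  {"gripper": 0, "x": -3.76, "y": -3.91, "z": 0, "roll": 0},
  {"gripper": 0, "x": -3.77, "y": -3.92, "z": 0, "roll": 0},
  {"gripper": 0, "x": 0, "y": 0, "z": 0, "roll": 0},
])

```text
time_s: 26.08
eef_pos: [0.4422, 0.0297, 0.2743]
eef_rot: [-0.001, 1.0, -0.016, -0.003]
wrist_force: [-0.3, 0.1, -2.0]
opening: 0.357
```

Request:
move_arm([
  {"gripper": 0, "x": 0, "y": 0, "z": 1, "roll": 0},
  {"gripper": 0, "x": 0, "y": 0, "z": 0, "roll": 0},
])

```text
time_s: 26.32
eef_pos: [0.4459, 0.0265, 0.2655]
eef_rot: [-0.0, 1.0, -0.018, -0.001]
wrist_force: [0.0, 0.3, -2.1]
opening: 0.358
```

```bash
python3 -c "
from h import *
print(obs()[0]['opening'],obs()[0]['wrist_force']);dot();plan(.4457,.0272,.2200,-2)"
```

```text
0.35769182927737336 [ 0.04696427  0.27389393 -2.06951119]
dot [316.1 349.5 421. ] [ 1.00e-01 -2.90e+00  1.53e+02]
t26.4 roll -0.1 shift [-0.04 -0.07  4.6 ] q6 -0.17
```

Request:
move_arm([
  {"gripper": 0, "x": 0, "y": 0, "z": 1.5, "roll": 0},
  {"gripper": 0, "x": 0, "y": 0, "z": 1.0, "roll": 0},
  {"gripper": 0, "x": 0, "y": 0, "z": 0, "roll": 0},
])

```text
time_s: 26.75
eef_pos: [0.4454, 0.0271, 0.2406]
eef_rot: [-0.0, 1.0, -0.018, -0.001]
wrist_force: [-0.5, -0.3, -1.9]
opening: 0.353
```

Request:
move_arm([
  {"gripper": 0, "x": 0, "y": 0, "z": 1.0, "roll": 0},
  {"gripper": 0, "x": 0, "y": 0, "z": 0.7, "roll": 0},
  {"gripper": 0, "x": 0, "y": 0, "z": 0, "roll": 0},
])

```text
time_s: 27.12
eef_pos: [0.4455, 0.0272, 0.2242]
eef_rot: [-0.0, 1.0, -0.018, -0.001]
wrist_force: [-0.7, -0.4, -1.5]
opening: 0.363
```

Request:
move_arm([
  {"gripper": 0, "x": 0, "y": 0, "z": 0.25, "roll": 0},
  {"gripper": 0, "x": 0, "y": 0, "z": 0, "roll": 0},
])

```text
time_s: 27.38
eef_pos: [0.4459, 0.0271, 0.2224]
eef_rot: [0.0, 1.0, -0.018, 0.0]
wrist_force: [-0.1, 0.4, -1.1]
opening: 0.357
```

Request:
move_arm([
  {"gripper": 0, "x": 0, "y": 0, "z": 0.15, "roll": 0},
  {"gripper": 0, "x": 0, "y": 0, "z": 0, "roll": 0},
])

```text
time_s: 27.62
eef_pos: [0.4459, 0.0271, 0.2209]
eef_rot: [0.0, 1.0, -0.018, 0.0]
wrist_force: [0.3, -0.2, -1.8]
opening: 0.358
```

Request:
move_arm([
  {"gripper": 0, "x": 0, "y": 0, "z": 0.1, "roll": 0},
  {"gripper": 0, "x": 0, "y": 0, "z": 0, "roll": 0},
])

```text
time_s: 27.88
eef_pos: [0.4458, 0.0271, 0.2198]
eef_rot: [0.0, 1.0, -0.018, 0.0]
wrist_force: [0.2, -0.8, -0.7]
opening: 0.354
```

Request:
move_arm([
  {"gripper": 0, "x": 0, "y": 0, "z": 0.1, "roll": 0},
  {"gripper": 0, "x": 0, "y": 0, "z": 0, "roll": 0},
])

```text
time_s: 28.12
eef_pos: [0.4459, 0.0271, 0.2189]
eef_rot: [0.0, 1.0, -0.018, 0.0]
wrist_force: [-0.1, -0.4, -0.8]
opening: 0.36
```

Request:
move_arm([
  {"gripper": 0, "x": 0, "y": 0, "z": 0.1, "roll": 0},
  {"gripper": 0, "x": 0, "y": 0, "z": 0, "roll": 0},
])

```text
time_s: 28.38
eef_pos: [0.4461, 0.0271, 0.2188]
eef_rot: [0.0, 1.0, -0.018, -0.0]
wrist_force: [-3.9, 0.5, 11.3]
opening: 0.356
```

Request:
move_arm([
  {"gripper": 0, "x": 0, "y": 0, "z": 0.1, "roll": 0},
  {"gripper": 0, "x": 0, "y": 0, "z": 0, "roll": 0},
])

```text
time_s: 28.62
eef_pos: [0.4462, 0.0272, 0.2188]
eef_rot: [0.0, 1.0, -0.018, -0.0]
wrist_force: [-9.7, 0.5, 23.3]
opening: 0.356
```

Request:
move_arm([
  {"gripper": 0, "x": 0, "y": 0, "z": -0.12, "roll": 0},
  {"gripper": 0, "x": 0.03, "y": 1.2, "z": 0, "roll": 0},
  {"gripper": 0, "x": 0.03, "y": 1.2, "z": 0, "roll": 0},
  {"gripper": 0, "x": 0, "y": 0, "z": 0, "roll": 0},
])

```text
time_s: 29.12
eef_pos: [0.446, 0.0022, 0.2189]
eef_rot: [0.0, 1.0, -0.018, 0.0]
wrist_force: [-3.2, -1.5, 8.4]
opening: 0.362
```

Request:
move_arm([
  {"gripper": 0, "x": 0, "y": 0.2, "z": 0, "roll": 0},
  {"gripper": 0, "x": 0, "y": 0.2, "z": 0, "roll": 1},
  {"gripper": 0, "x": 0, "y": 0.2, "z": 0, "roll": 1},
  {"gripper": 0, "x": 0, "y": 0, "z": 0, "roll": 0},
])

```text
time_s: 29.62
eef_pos: [0.4457, -0.0029, 0.2189]
eef_rot: [-0.0, 0.999, -0.035, 0.0]
wrist_force: [-1.9, 2.5, 9.0]
opening: 0.36
```

Request:
move_arm([
  {"gripper": 0, "x": 0.01, "y": 0.2, "z": 0, "roll": 1},
  {"gripper": 0, "x": 0.01, "y": 0.2, "z": 0, "roll": 1},
  {"gripper": 0, "x": 0, "y": 0, "z": 0, "roll": 0},
])

```text
time_s: 30.0
eef_pos: [0.4456, -0.0069, 0.2189]
eef_rot: [-0.0, 0.999, -0.053, 0.0]
wrist_force: [-2.4, 1.9, 9.0]
opening: 0.355
```

Request:
move_arm([
  {"gripper": 0, "x": 0.01, "y": 0.14, "z": 0, "roll": 1},
  {"gripper": 0, "x": 0.01, "y": 0.14, "z": 0, "roll": 1},
  {"gripper": 0, "x": 0, "y": 0, "z": 0, "roll": 0},
])

```text
time_s: 30.38
eef_pos: [0.4454, -0.0097, 0.2189]
eef_rot: [-0.0, 0.998, -0.07, 0.0]
wrist_force: [-2.9, 1.8, 10.1]
opening: 0.357
```

Request:
move_arm([
  {"gripper": 0, "x": 0, "y": 0, "z": 0, "roll": 4},
  {"gripper": 0, "x": 0, "y": 0, "z": 0, "roll": 4},
  {"gripper": 0, "x": 0, "y": 0, "z": 0, "roll": 4},
  {"gripper": 0, "x": 0, "y": 0, "z": 0, "roll": 4},
  {"gripper": 0, "x": 0, "y": 0, "z": 0, "roll": 4},
])

```text
time_s: 31.0
eef_pos: [0.4456, -0.0097, 0.2189]
eef_rot: [-0.0, 0.97, -0.243, 0.001]
wrist_force: [-0.7, 3.0, 6.6]
opening: 0.359
```

Request:
move_arm([
  {"gripper": 0, "x": 0, "y": 0, "z": 0, "roll": 4},
  {"gripper": 0, "x": 0, "y": 0, "z": 0, "roll": 4},
  {"gripper": 0, "x": 0, "y": 0, "z": 0, "roll": 0},
])

```text
time_s: 31.38
eef_pos: [0.4456, -0.0096, 0.2189]
eef_rot: [-0.0, 0.951, -0.31, 0.001]
wrist_force: [-1.0, 2.9, 8.0]
opening: 0.358
```

```bash
python3 -c "
from h import *
print(obs()[0]['opening'],obs()[0]['wrist_force'],yaw(obs()[2]));dot();plan(.4457,.0285,.219,-36)"
```

```text
0.3581310105355887 [-1.02656765  2.93392964  7.99615011] -36.08815353349272
dot [316.2 349.6 415. ] [  0.   -2.9 153. ]
t31.4 roll -0.1 shift [-2.24 -3.09 -0.01] q6 0.34
```

Request:
move_arm([
  {"gripper": 0, "x": -0.8, "y": -1.01, "z": 0, "roll": 0},
  {"gripper": 0, "x": -0.8, "y": -1.01, "z": 0, "roll": 0},
  {"gripper": 0, "x": -0.8, "y": -1.01, "z": 0, "roll": 0},
  {"gripper": 0, "x": 0, "y": 0, "z": 0, "roll": 0},
])

```text
time_s: 31.92
eef_pos: [0.4443, 0.0304, 0.2189]
eef_rot: [-0.001, 0.951, -0.309, 0.001]
wrist_force: [3.0, 1.9, 6.5]
opening: 0.355
```

Request:
move_arm([
  {"gripper": 0, "x": 0.06, "y": 0.08, "z": -0.5, "roll": 0},
  {"gripper": 0, "x": 0, "y": 0, "z": -1.5, "roll": 0},
  {"gripper": 0, "x": 0, "y": 0, "z": -3, "roll": 0},
  {"gripper": 0, "x": 0, "y": 0, "z": -4, "roll": 0},
  {"gripper": 0, "x": 0, "y": 0, "z": 0, "roll": 0},
])

```text
time_s: 32.55
eef_pos: [0.444, 0.0282, 0.3102]
eef_rot: [-0.0, 0.951, -0.309, 0.002]
wrist_force: [-1.0, 0.5, -1.6]
opening: 0.357
```

```bash
python3 -c "
from h import *
print(obs()[0]['opening'],obs()[0]['wrist_force'],yaw(obs()[2]));dot();plan(.4060,-.3130,.30,-36)"
```

```text
0.3571827544376249 [-0.96408417  0.54742543 -1.64461807] -36.02286219260314
dot [316.2 349.4 418. ] [  0.  -3. 153.]
t32.6 roll -0.0 shift [17.05 29.8   0.84] q6 0.42
```

Request:
move_arm([
  {"gripper": 0, "x": 2.84, "y": 4.97, "z": 0, "roll": 0},
  {"gripper": 0, "x": 2.84, "y": 4.97, "z": 0, "roll": 0},
  {"gripper": 0, "x": 2.84, "y": 4.97, "z": 0, "roll": 0},
  {"gripper": 0, "x": 2.84, "y": 4.97, "z": 0, "roll": 0},
  {"gripper": 0, "x": 2.84, "y": 4.97, "z": 0, "roll": 0},
])

```text
time_s: 33.22
eef_pos: [0.4109, -0.2574, 0.3059]
eef_rot: [-0.001, 0.951, -0.309, -0.002]
wrist_force: [1.1, 0.3, -0.8]
opening: 0.358
```

Request:
move_arm([
  {"gripper": 0, "x": 2.84, "y": 4.97, "z": 0, "roll": 0},
  {"gripper": 0, "x": 0, "y": 0, "z": 2, "roll": 0},
  {"gripper": 0, "x": 0, "y": 0, "z": 3, "roll": 0},
  {"gripper": 0, "x": 0, "y": 0, "z": 0, "roll": 0},
  {"gripper": 0, "x": 0, "y": 0, "z": 0, "roll": 0},
])

```text
time_s: 33.85
eef_pos: [0.4058, -0.313, 0.2578]
eef_rot: [-0.0, 0.951, -0.309, -0.001]
wrist_force: [-1.2, -0.7, -1.0]
opening: 0.356
```

```bash
python3 -c "
from h import *
print(obs()[0]['opening'],obs()[0]['wrist_force'],yaw(obs()[2]));dot();plan(.4060,-.3130,.2338,-36)
c=cam('side','s4');cv2.imwrite('pics/s4c.png',cv2.resize(c['img'][330:480,200:360],(640,600)))"
```

```text
0.3562085863734535 [-1.17634733 -0.66649872 -0.96562809] -36.01895741590546
dot [316.  349.4 427. ] [-1.00e-01 -3.00e+00  1.53e+02]
t33.9 roll -0.0 shift [-0.03 -0.02  2.47] q6 -0.26
```

View pics/s4c.png

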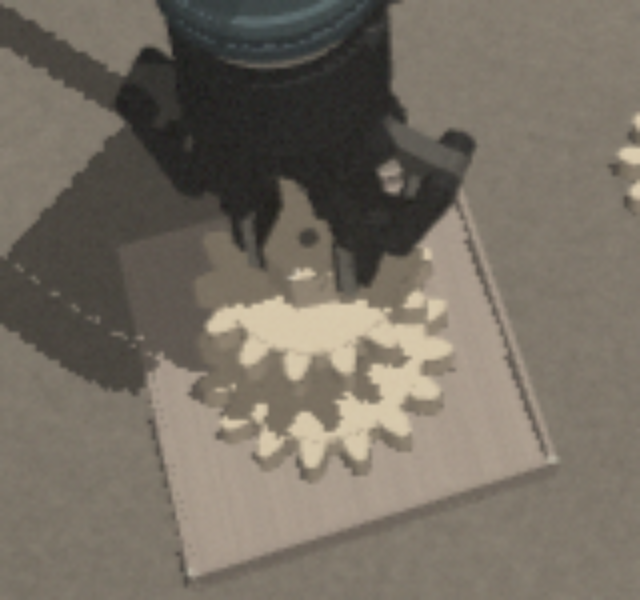

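Request:
move_arm([
  {"gripper": 0, "x": 0, "y": 0, "z": 1.2, "roll": 0},
  {"gripper": 0, "x": 0, "y": 0, "z": 0.9, "roll": 0},
  {"gripper": 0, "x": 0, "y": 0, "z": 0, "roll": 0},
  {"gripper": 0, "x": 0, "y": 0, "z": 0, "roll": 0},
])

```text
time_s: 34.45
eef_pos: [0.4059, -0.3134, 0.237]
eef_rot: [-0.0, 0.951, -0.309, -0.0]
wrist_force: [0.4, -0.5, -1.4]
opening: 0.357
```

Request:
move_arm([
  {"gripper": 0, "x": 0, "y": 0, "z": 0.15, "roll": 0},
  {"gripper": 0, "x": 0, "y": 0, "z": 0, "roll": 0},
])

```text
time_s: 34.7
eef_pos: [0.4059, -0.3135, 0.2357]
eef_rot: [0.0, 0.951, -0.309, 0.0]
wrist_force: [0.0, -0.1, -1.7]
opening: 0.357
```

Request:
move_arm([
  {"gripper": 0, "x": 0, "y": 0, "z": 0.1, "roll": 0},
  {"gripper": 0, "x": 0, "y": 0, "z": 0, "roll": 0},
])

```text
time_s: 34.95
eef_pos: [0.4059, -0.3134, 0.2346]
eef_rot: [-0.0, 0.951, -0.309, -0.0]
wrist_force: [-0.7, 0.3, -1.4]
opening: 0.353
```

Request:
move_arm([
  {"gripper": 0, "x": 0, "y": 0, "z": 0.1, "roll": 0},
  {"gripper": 0, "x": 0, "y": 0, "z": 0, "roll": 0},
])

```text
time_s: 35.2
eef_pos: [0.406, -0.3135, 0.2339]
eef_rot: [0.0, 0.951, -0.309, 0.0]
wrist_force: [-1.8, 1.4, 3.2]
opening: 0.356
```

Request:
move_arm([
  {"gripper": 70, "x": 0, "y": 0, "z": 0, "roll": 0},
  {"gripper": 70, "x": 0, "y": 0, "z": 0, "roll": 0},
  {"gripper": 70, "x": 0, "y": 0, "z": -2, "roll": 0},
  {"gripper": 70, "x": 0, "y": 0, "z": -4, "roll": -9},
  {"gripper": 70, "x": 0, "y": 0, "z": -4, "roll": -9},
])

```text
time_s: 35.83
eef_pos: [0.4058, -0.3133, 0.3344]
eef_rot: [-0.0, 0.988, -0.154, -0.0]
wrist_force: [0.5, -0.7, -0.1]
opening: 0.7
```

Request:
move_arm([
  {"gripper": 70, "x": 0, "y": 0, "z": 0, "roll": -9},
  {"gripper": 70, "x": 0, "y": 0, "z": 0, "roll": -9},
  {"gripper": 70, "x": 1.6, "y": -5.4, "z": 0, "roll": 0},
  {"gripper": 70, "x": 1.6, "y": -5.4, "z": 0, "roll": 0},
  {"gripper": 70, "x": 1.6, "y": -5.4, "z": 0, "roll": 0},
])

```text
time_s: 36.45
eef_pos: [0.4542, -0.15, 0.3337]
eef_rot: [0.0, 1.0, -0.001, 0.0]
wrist_force: [-0.3, -0.3, 0.2]
opening: 0.7
```

Request:
move_arm([
  {"gripper": 70, "x": 1.6, "y": -5.4, "z": 0, "roll": 0},
  {"gripper": 70, "x": 1.6, "y": -5.4, "z": 0, "roll": 0},
  {"gripper": 70, "x": 1.6, "y": -5.4, "z": 0, "roll": 0},
  {"gripper": 70, "x": 1.6, "y": -5.4, "z": 0, "roll": 0},
  {"gripper": 70, "x": 1.6, "y": -5.4, "z": 0, "roll": 0},
])

```text
time_s: 37.08
eef_pos: [0.5345, 0.1204, 0.3337]
eef_rot: [0.0, 1.0, -0.0, 0.0]
wrist_force: [1.1, -0.4, 0.7]
opening: 0.701
```

Request:
move_arm([
  {"gripper": 70, "x": 1.6, "y": -5.4, "z": 0, "roll": 0},
  {"gripper": 70, "x": 1.6, "y": -5.4, "z": 0, "roll": 0},
  {"gripper": 70, "x": 1.6, "y": -5.4, "z": 0, "roll": 0},
  {"gripper": 70, "x": 0, "y": 0, "z": 0, "roll": 0},
  {"gripper": 70, "x": 0, "y": 0, "z": 0, "roll": 0},
])

```text
time_s: 37.7
eef_pos: [0.582, 0.2804, 0.333]
eef_rot: [0.0, 1.0, -0.0, -0.0]
wrist_force: [-0.2, -0.4, 0.6]
opening: 0.704
```

```bash
python3 -c "
from h import *
c=cam('wrist','w7');o,p,r=obs();print(p,yaw(r));np.save('w7T.npy',c['T']);P=proj(c,(.584,.288,.037)).astype(int);print(P)
u,v=max(P[0],60),max(P[1],50);print(u-60,v-50);cv2.imwrite('pics/w7c.png',cv2.resize(c['img'][v-50:v+50,u-60:u+60],(720,600),interpolation=2))"
```

```text
[0.58208929 0.27975726 0.33320492] -0.06110180885402069
[319 216]
259 166
```

View pics/w7c.png

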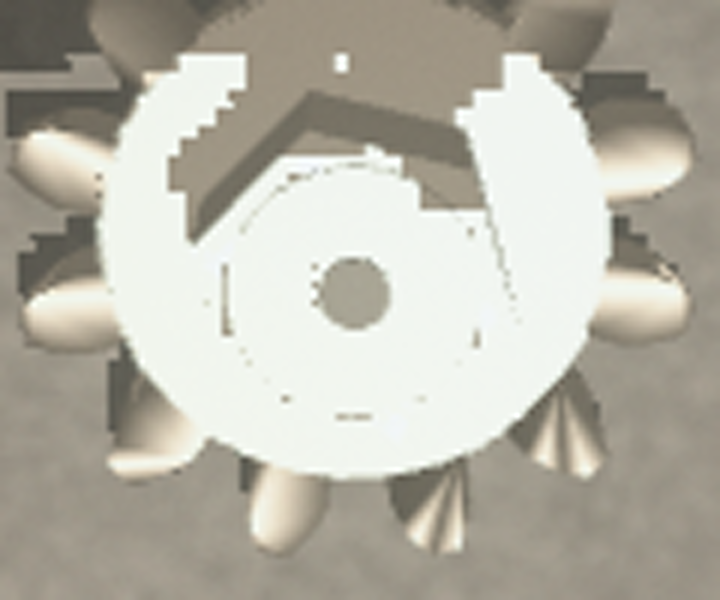

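```bash
python3 -c "
from h import *
c=dict(T=np.load('w7T.npy'),fx=424.195,fy=424.195,cx=316.375,cy=237.501)
p=ray(c,259+354/6,166+293/6,.037);print(p)
L=[ray(c,259+a/6,166+b/6,.036)[:2] for a,b in((192,243),(310,130),(470,165))]
print([np.degrees(np.arctan2(*(q-w)[::-1]))%60 for w,q in zip(L,L[1:])])
plan(p[0],p[1],.19,15.5)"
```

```text
[0.58280511 0.2888132  0.037     ]
[np.float64(44.112460645708765), np.float64(47.46106350251552)]
t37.8 roll -15.6 shift [ 0.32 -0.86 14.32] q6 0.27
```

Request:
move_arm([
  {"gripper": 70, "x": 0, "y": 0, "z": 2, "roll": -7.8},
  {"gripper": 70, "x": 0, "y": 0, "z": 2, "roll": -7.8},
  {"gripper": 70, "x": 0.32, "y": -0.96, "z": 5, "roll": 0},
  {"gripper": 70, "x": 0, "y": 0, "z": 4, "roll": 0},
  {"gripper": 70, "x": 0, "y": 0, "z": 1.3, "roll": 0},
])

```text
time_s: 38.38
eef_pos: [0.5816, 0.2888, 0.1879]
eef_rot: [0.0, 0.991, 0.134, -0.003]
wrist_force: [-0.4, -0.4, 0.4]
opening: 0.703
```

Request:
move_arm([
  {"gripper": 70, "x": 0, "y": 0, "z": 0, "roll": 0},
  {"gripper": 0, "x": 0, "y": 0, "z": 0, "roll": 0},
  {"gripper": 0, "x": 0, "y": 0, "z": 0, "roll": 0},
  {"gripper": 0, "x": 0, "y": 0, "z": 0, "roll": 0},
  {"gripper": 0, "x": 0, "y": 0, "z": 0, "roll": 0},
])

```text
time_s: 39.0
eef_pos: [0.584, 0.2908, 0.1932]
eef_rot: [-0.0, 0.991, 0.135, 0.002]
wrist_force: [-0.6, -0.3, 7.8]
opening: 0.358
```

Request:
move_arm([
  {"gripper": 0, "x": 0, "y": 0, "z": -2, "roll": 0},
  {"gripper": 0, "x": 0, "y": 0, "z": -4.5, "roll": 0},
  {"gripper": 0, "x": 0, "y": 0, "z": -2, "roll": 0},
  {"gripper": 0, "x": 0, "y": 0, "z": 0, "roll": 0},
  {"gripper": 0, "x": 0, "y": 0, "z": 0, "roll": 0},
])

```text
time_s: 39.62
eef_pos: [0.5821, 0.2904, 0.2742]
eef_rot: [0.0, 0.991, 0.135, -0.001]
wrist_force: [0.4, 0.6, -1.6]
opening: 0.359
```

```bash
python3 -c "
from h import *
print(obs()[0]['opening'],obs()[0]['wrist_force'],yaw(obs()[2]));dot();plan(.4457,.0302,.275,15.5)"
```

```text
0.35883174500164305 [ 0.4407487  0.5501037 -1.5812476] 15.56264770627418
dot [316.3 353.8 410. ] [ 1.00e-01 -1.20e+00  1.53e+02]
t39.7 roll 0.1 shift [-20.09  21.42  -0.07] q6 0.01
```

Request:
move_arm([
  {"gripper": 0, "x": -4.02, "y": 4.31, "z": -1, "roll": 0},
  {"gripper": 0, "x": -4.02, "y": 4.31, "z": -1, "roll": 0},
  {"gripper": 0, "x": -4.02, "y": 4.31, "z": 0, "roll": 0},
  {"gripper": 0, "x": -4.02, "y": 4.31, "z": 0, "roll": 0},
  {"gripper": 0, "x": -4.01, "y": 4.3, "z": 0, "roll": 0},
])

```text
time_s: 40.3
eef_pos: [0.4455, 0.0279, 0.2943]
eef_rot: [-0.0, 0.991, 0.136, -0.001]
wrist_force: [1.3, -1.2, -0.7]
opening: 0.358
```

Request:
move_arm([
  {"gripper": 0, "x": 0, "y": 0, "z": 0, "roll": 0},
  {"gripper": 0, "x": 0, "y": 0, "z": 2, "roll": 0},
  {"gripper": 0, "x": 0, "y": 0, "z": 1, "roll": 0},
  {"gripper": 0, "x": 0, "y": 0, "z": 0, "roll": 0},
])

```text
time_s: 40.8
eef_pos: [0.4466, 0.0298, 0.2643]
eef_rot: [-0.001, 0.991, 0.136, -0.002]
wrist_force: [0.0, -0.6, -0.7]
opening: 0.362
```

```bash
python3 -c "
from h import *
print(obs()[0]['opening'],obs()[0]['wrist_force']);dot();plan(.446,.029,.2188,15.5)"
```

```text
0.3624473419497163 [ 0.02236305 -0.5959613  -0.69766994]
dot [316.2 353.8 417. ] [ 1.00e-01 -1.20e+00  1.53e+02]
t40.9 roll 0.1 shift [-0.11  0.05  4.62] q6 -0.47
```

Request:
move_arm([
  {"gripper": 0, "x": -0.05, "y": 0.03, "z": 1.5, "roll": 0},
  {"gripper": 0, "x": 0, "y": 0, "z": 1.5, "roll": 0},
  {"gripper": 0, "x": 0, "y": 0, "z": 0, "roll": 0},
])

```text
time_s: 41.22
eef_pos: [0.4459, 0.029, 0.234]
eef_rot: [-0.001, 0.991, 0.135, -0.001]
wrist_force: [-0.1, -0.9, -1.2]
opening: 0.357
```

Request:
move_arm([
  {"gripper": 0, "x": 0, "y": 0, "z": 0.8, "roll": 0},
  {"gripper": 0, "x": 0, "y": 0, "z": 0.5, "roll": 0},
  {"gripper": 0, "x": 0, "y": 0, "z": 0, "roll": 0},
])

```text
time_s: 41.6
eef_pos: [0.4465, 0.0287, 0.2221]
eef_rot: [-0.0, 0.991, 0.135, -0.0]
wrist_force: [-1.1, 0.2, -0.8]
opening: 0.353
```

Request:
move_arm([
  {"gripper": 0, "x": 0, "y": 0, "z": 0.2, "roll": 0},
  {"gripper": 0, "x": 0, "y": 0, "z": 0, "roll": 0},
])

```text
time_s: 41.85
eef_pos: [0.4466, 0.0288, 0.2205]
eef_rot: [-0.0, 0.991, 0.135, -0.0]
wrist_force: [-1.3, 1.0, -2.9]
opening: 0.357
```

Request:
move_arm([
  {"gripper": 0, "x": 0, "y": 0, "z": 0.15, "roll": 0},
  {"gripper": 0, "x": 0, "y": 0, "z": 0, "roll": 0},
])

```text
time_s: 42.1
eef_pos: [0.4467, 0.0288, 0.2192]
eef_rot: [0.0, 0.991, 0.135, -0.0]
wrist_force: [-2.6, 1.6, 2.2]
opening: 0.355
```

Request:
move_arm([
  {"gripper": 0, "x": 0, "y": 0, "z": 0.05, "roll": 0},
  {"gripper": 0, "x": -0.27, "y": 0.96, "z": 0, "roll": 0},
  {"gripper": 0, "x": -0.27, "y": 0.96, "z": 0, "roll": 0},
  {"gripper": 0, "x": -0.27, "y": 0.96, "z": 0, "roll": 0},
  {"gripper": 0, "x": 0, "y": 0, "z": 0, "roll": 0},
])

```text
time_s: 42.72
eef_pos: [0.4468, -0.002, 0.2192]
eef_rot: [0.001, 0.991, 0.135, 0.0]
wrist_force: [-4.9, -0.9, 7.2]
opening: 0.358
```

Request:
move_arm([
  {"gripper": 0, "x": -0.05, "y": 0.19, "z": 0, "roll": 1},
  {"gripper": 0, "x": -0.05, "y": 0.19, "z": 0, "roll": 1},
  {"gripper": 0, "x": -0.05, "y": 0.19, "z": 0, "roll": 1},
  {"gripper": 0, "x": 0, "y": 0, "z": 0, "roll": 0},
])

```text
time_s: 43.22
eef_pos: [0.4467, -0.0057, 0.2192]
eef_rot: [-0.002, 0.994, 0.109, 0.001]
wrist_force: [-1.1, 13.3, 10.0]
opening: 0.356
```

Request:
move_arm([
  {"gripper": 0, "x": -0.04, "y": 0.2, "z": 0, "roll": 1},
  {"gripper": 0, "x": -0.04, "y": 0.2, "z": 0, "roll": 1},
  {"gripper": 0, "x": 0, "y": 0, "z": 0, "roll": 0},
])

```text
time_s: 43.6
eef_pos: [0.4467, -0.0071, 0.2193]
eef_rot: [-0.005, 0.996, 0.092, 0.001]
wrist_force: [-0.9, 32.9, 15.1]
opening: 0.356
```

Request:
move_arm([
  {"gripper": 0, "x": 0.08, "y": -0.49, "z": 0, "roll": 0},
  {"gripper": 0, "x": 0.08, "y": -0.39, "z": 0, "roll": 0},
  {"gripper": 0, "x": 0, "y": 0, "z": 0, "roll": 9},
  {"gripper": 0, "x": 0, "y": 0, "z": 0, "roll": 0},
])

```text
time_s: 44.1
eef_pos: [0.4469, -0.0022, 0.2192]
eef_rot: [0.0, 1.0, 0.013, 0.0]
wrist_force: [-3.6, 1.1, 5.4]
opening: 0.353
```

Request:
move_arm([
  {"gripper": 0, "x": 0, "y": 0.2, "z": 0, "roll": 1},
  {"gripper": 0, "x": 0, "y": 0.2, "z": 0, "roll": 1},
  {"gripper": 0, "x": 0, "y": 0.2, "z": 0, "roll": 1},
  {"gripper": 0, "x": 0, "y": 0, "z": 0, "roll": 0},
])

```text
time_s: 44.6
eef_pos: [0.4469, -0.0085, 0.2192]
eef_rot: [0.0, 1.0, -0.013, 0.0]
wrist_force: [-4.2, 0.3, 5.7]
opening: 0.357
```

Request:
move_arm([
  {"gripper": 0, "x": 0, "y": 0.2, "z": 0, "roll": 1},
  {"gripper": 0, "x": 0.01, "y": 0.2, "z": 0, "roll": 1},
  {"gripper": 0, "x": 0.01, "y": 0.17, "z": 0, "roll": 1},
  {"gripper": 0, "x": 0, "y": 0, "z": 0, "roll": 0},
])

```text
time_s: 45.1
eef_pos: [0.4469, -0.0139, 0.2192]
eef_rot: [-0.0, 0.999, -0.039, 0.0]
wrist_force: [-2.8, 2.7, 6.2]
opening: 0.353
```

Request:
move_arm([
  {"gripper": 0, "x": 0, "y": 0, "z": 0, "roll": 4},
  {"gripper": 0, "x": 0, "y": 0, "z": 0, "roll": 4},
  {"gripper": 0, "x": 0, "y": 0, "z": 0, "roll": 4},
  {"gripper": 0, "x": 0, "y": 0, "z": 0, "roll": 4},
  {"gripper": 0, "x": 0, "y": 0, "z": 0, "roll": 4},
])

```text
time_s: 45.72
eef_pos: [0.4471, -0.0139, 0.2192]
eef_rot: [-0.0, 0.977, -0.213, 0.001]
wrist_force: [-1.3, 2.7, 4.2]
opening: 0.355
```

```bash
python3 -c "
from h import *
print(obs()[0]['opening'],obs()[0]['wrist_force'],yaw(obs()[2]));dot();plan(.4457,.0285,.219,-24)"
```

```text
0.35534748820639905 [-1.348156    2.71821689  4.16133519] -24.55531468506106
dot [316.  353.8 418. ] [ -0.   -1.3 153. ]
t45.8 roll -0.7 shift [-1.85 -3.82  0.02] q6 0.13
```

Request:
move_arm([
  {"gripper": 0, "x": 0, "y": 0, "z": 0, "roll": -4},
  {"gripper": 0, "x": 0, "y": 0, "z": 0, "roll": -4},
  {"gripper": 0, "x": 0, "y": 0, "z": 0, "roll": -4},
  {"gripper": 0, "x": 0, "y": 0, "z": 0, "roll": -4},
  {"gripper": 0, "x": 0, "y": 0, "z": 0, "roll": -4},
])

```text
time_s: 46.4
eef_pos: [0.4469, -0.0138, 0.2192]
eef_rot: [-0.0, 0.999, -0.037, 0.0]
wrist_force: [-3.1, 2.1, 7.1]
opening: 0.354
```

```bash
python3 -c "
from h import *
print(obs()[0]['opening'],obs()[0]['wrist_force'],yaw(obs()[2]));plan(.4457,.0305,.219,-4.5)"
```

```text
0.3541450466383942 [-3.12097669  2.05334555  7.10957971] -4.272445518264582
t46.4 roll 0.2 shift [-0.47 -4.41  0.02] q6 -0.22
```

Request:
move_arm([
  {"gripper": 0, "x": -0.1, "y": -1.11, "z": 0, "roll": 0},
  {"gripper": 0, "x": -0.1, "y": -1.11, "z": 0, "roll": 0},
  {"gripper": 0, "x": -0.1, "y": -1.11, "z": 0, "roll": 0},
  {"gripper": 0, "x": -0.1, "y": -1.11, "z": 0, "roll": 0},
  {"gripper": 0, "x": 0, "y": 0, "z": 0, "roll": 0},
])

```text
time_s: 47.02
eef_pos: [0.4466, 0.0311, 0.2192]
eef_rot: [-0.0, 0.999, -0.038, 0.001]
wrist_force: [-1.7, 1.6, 6.0]
opening: 0.354
```

Request:
move_arm([
  {"gripper": 0, "x": 0, "y": 0.1, "z": -0.5, "roll": 0},
  {"gripper": 0, "x": 0, "y": 0, "z": -1.5, "roll": 0},
  {"gripper": 0, "x": 0, "y": 0, "z": -4, "roll": 0},
  {"gripper": 0, "x": 0, "y": 0, "z": -5, "roll": 0},
  {"gripper": 0, "x": 0, "y": 0, "z": 0, "roll": 0},
])

```text
time_s: 47.65
eef_pos: [0.4477, 0.0292, 0.3335]
eef_rot: [0.001, 0.999, -0.039, 0.005]
wrist_force: [-1.4, -0.2, -1.1]
opening: 0.36
```

```bash
python3 -c "
from h import *
print(obs()[0]['opening'],obs()[0]['wrist_force'],yaw(obs()[2]));dot();plan(.4076,-.3124,.33,-4.3)"
```

```text
0.3596192278170213 [-1.39872712 -0.22163782 -1.1239985 ] -4.439342831156537
dot [316.3 353.8 412. ] [ 1.00e-01 -1.20e+00  1.53e+02]
t47.7 roll -0.1 shift [-1.33 34.38  0.13] q6 -0.12
```

Request:
move_arm([
  {"gripper": 0, "x": -0.2, "y": 5.72, "z": 0, "roll": 0},
  {"gripper": 0, "x": -0.2, "y": 5.72, "z": 0, "roll": 0},
  {"gripper": 0, "x": -0.2, "y": 5.72, "z": 0, "roll": 0},
  {"gripper": 0, "x": -0.2, "y": 5.72, "z": 0, "roll": 0},
  {"gripper": 0, "x": -0.2, "y": 5.72, "z": 0, "roll": 0},
])

```text
time_s: 48.32
eef_pos: [0.4128, -0.2562, 0.3274]
eef_rot: [-0.001, 0.999, -0.039, -0.001]
wrist_force: [0.5, 0.4, -0.9]
opening: 0.354
```

Request:
move_arm([
  {"gripper": 0, "x": -0.2, "y": 5.72, "z": 0, "roll": 0},
  {"gripper": 0, "x": 0, "y": 0, "z": 1.5, "roll": 0},
  {"gripper": 0, "x": 0, "y": 0, "z": 1.5, "roll": 0},
  {"gripper": 0, "x": 0, "y": 0, "z": 0, "roll": 0},
  {"gripper": 0, "x": 0, "y": 0, "z": 0, "roll": 0},
])

```text
time_s: 48.95
eef_pos: [0.4078, -0.3104, 0.2984]
eef_rot: [-0.0, 0.999, -0.038, -0.0]
wrist_force: [1.2, -0.7, -1.4]
opening: 0.353
```

Request:
move_arm([
  {"gripper": 0, "x": 0, "y": 0, "z": 0, "roll": 0},
  {"gripper": 0, "x": 0, "y": 0, "z": 0, "roll": 0},
])

```text
time_s: 49.2
eef_pos: [0.4077, -0.3114, 0.2992]
eef_rot: [0.0, 0.999, -0.038, 0.0]
wrist_force: [0.7, 0.1, -1.0]
opening: 0.354
```

```bash
python3 -c "
from h import *
print(obs()[0]['opening'],obs()[0]['wrist_force'],yaw(obs()[2]));dot();plan(.4076,-.3124,.2712,-4.3)"
```

```text
0.3544556596988088 [ 0.69353384  0.14361165 -1.03270841] -4.398814917728898
dot [316.  353.7 421. ] [  0.   -1.3 153. ]
t49.2 roll -0.1 shift [-0.    0.1   2.79] q6 -0.81
```

Request:
move_arm([
  {"gripper": 0, "x": 0, "y": 0.1, "z": 1.5, "roll": 0},
  {"gripper": 0, "x": 0, "y": 0, "z": 0.9, "roll": 0},
  {"gripper": 0, "x": 0, "y": 0, "z": 0, "roll": 0},
  {"gripper": 0, "x": 0, "y": 0, "z": 0, "roll": 0},
])

```text
time_s: 49.75
eef_pos: [0.4074, -0.3126, 0.2744]
eef_rot: [-0.0, 0.999, -0.039, -0.0]
wrist_force: [0.8, 0.3, -1.1]
opening: 0.359
```

Request:
move_arm([
  {"gripper": 0, "x": 0, "y": 0, "z": 0.15, "roll": 0},
  {"gripper": 0, "x": 0, "y": 0, "z": 0, "roll": 0},
])

```text
time_s: 50.0
eef_pos: [0.4074, -0.3126, 0.2732]
eef_rot: [0.0, 0.999, -0.039, 0.0]
wrist_force: [0.1, 0.2, -1.2]
opening: 0.353
```

Request:
move_arm([
  {"gripper": 0, "x": 0, "y": 0, "z": 0.15, "roll": 0},
  {"gripper": 0, "x": 0, "y": 0, "z": 0, "roll": 0},
])

```text
time_s: 50.25
eef_pos: [0.4073, -0.3125, 0.2715]
eef_rot: [-0.0, 0.999, -0.039, -0.0]
wrist_force: [-0.2, 0.4, -1.4]
opening: 0.358
```

Request:
move_arm([
  {"gripper": 0, "x": 0, "y": 0, "z": 0.1, "roll": 0},
  {"gripper": 0, "x": 0, "y": 0, "z": 0, "roll": 0},
])

```text
time_s: 50.5
eef_pos: [0.4075, -0.3127, 0.2712]
eef_rot: [0.0, 0.999, -0.039, 0.0]
wrist_force: [-1.1, 1.0, 3.5]
opening: 0.357
```

Request:
move_arm([
  {"gripper": 70, "x": 0, "y": 0, "z": 0, "roll": 0},
  {"gripper": 70, "x": 0, "y": 0, "z": 0, "roll": 0},
  {"gripper": 70, "x": 0, "y": 0, "z": -2, "roll": 0},
  {"gripper": 70, "x": 0, "y": 0, "z": -4, "roll": -4.4},
  {"gripper": 70, "x": 6, "y": -1.2, "z": 0, "roll": 0},
])

```text
time_s: 51.12
eef_pos: [0.467, -0.3027, 0.3348]
eef_rot: [0.003, 1.0, -0.002, 0.002]
wrist_force: [0.8, -0.8, 0.7]
opening: 0.705
```

Request:
move_arm([
  {"gripper": 70, "x": 6, "y": -1.2, "z": 0, "roll": 0},
  {"gripper": 70, "x": 5.8, "y": -1.3, "z": 0, "roll": 0},
  {"gripper": 70, "x": 0, "y": 0, "z": 0, "roll": 0},
  {"gripper": 70, "x": 0, "y": 0, "z": 0, "roll": 0},
  {"gripper": 70, "x": 0, "y": 0, "z": 0, "roll": 0},
])

```text
time_s: 51.75
eef_pos: [0.5844, -0.2761, 0.3306]
eef_rot: [-0.0, 1.0, -0.001, -0.0]
wrist_force: [-0.8, -0.4, 0.1]
opening: 0.699
```

```bash
python3 -c "
from h import *
c=cam('wrist','w8');o,p,r=obs();print(p,yaw(r));np.save('w8T.npy',c['T']);P=proj(c,(.586,-.275,.037)).astype(int);print(P)
u,v=max(P[0],60),max(P[1],50);print(u-60,v-50);cv2.imwrite('pics/w8c.png',cv2.resize(c['img'][v-50:v+50,u-60:u+60],(720,600),interpolation=2))"
```

```text
[ 0.5843373  -0.2762706   0.33080128] -0.11826167236942052
[319 227]
259 177
```

View pics/w8c.png

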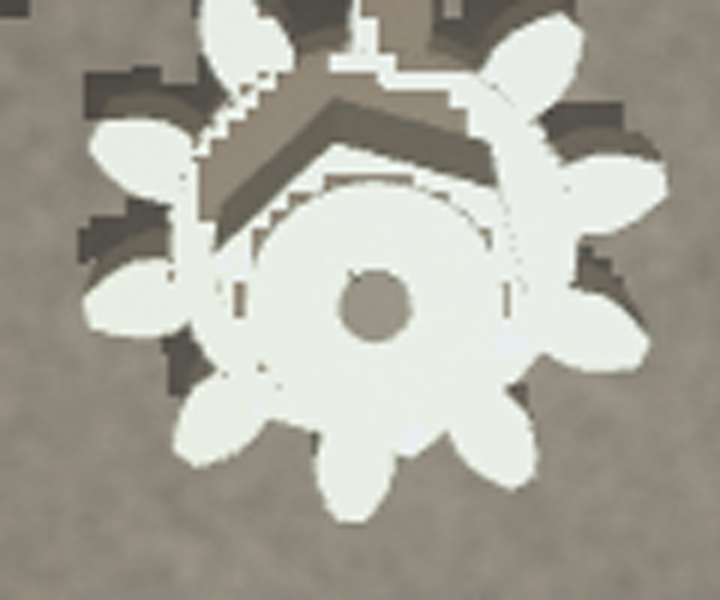

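```bash
python3 -c "
from h import *
c=dict(T=np.load('w8T.npy'),fx=424.195,fy=424.195,cx=316.375,cy=237.501)
p=ray(c,259+376/6,177+306/6,.037);print(p)
L=[ray(c,259+a/6,177+b/6,.036)[:2] for a,b in((215,250),(332,145),(495,188))]
print([np.degrees(np.arctan2(*(q-w)[::-1]))%60 for w,q in zip(L,L[1:])])
plan(p[0],p[1]+.001,.19,14)"
```

```text
[ 0.58765704 -0.2756438   0.037     ]
[np.float64(42.52995997459145), np.float64(44.73466827692669)]
t51.8 roll -14.1 shift [ 0.36 -0.08 14.08] q6 -0.62
```

Request:
move_arm([
  {"gripper": 70, "x": 0, "y": 0, "z": 2, "roll": -7},
  {"gripper": 70, "x": 0, "y": 0, "z": 2, "roll": -7},
  {"gripper": 70, "x": 0.36, "y": -0.08, "z": 5, "roll": 0},
  {"gripper": 70, "x": 0, "y": 0, "z": 4, "roll": 0},
  {"gripper": 70, "x": 0, "y": 0, "z": 0.9, "roll": 0},
])

```text
time_s: 52.42
eef_pos: [0.5867, -0.2738, 0.1889]
eef_rot: [-0.002, 0.993, 0.121, -0.002]
wrist_force: [-0.2, -0.6, 0.0]
opening: 0.699
```

Request:
move_arm([
  {"gripper": 70, "x": 0, "y": 0, "z": 0, "roll": 0},
  {"gripper": 0, "x": 0, "y": 0, "z": 0, "roll": 0},
  {"gripper": 0, "x": 0, "y": 0, "z": 0, "roll": 0},
  {"gripper": 0, "x": 0, "y": 0, "z": 0, "roll": 0},
  {"gripper": 0, "x": 0, "y": 0, "z": 0, "roll": 0},
])

```text
time_s: 53.05
eef_pos: [0.5897, -0.2748, 0.1943]
eef_rot: [0.002, 0.993, 0.122, 0.002]
wrist_force: [-0.3, 0.3, 7.1]
opening: 0.358
```

Request:
move_arm([
  {"gripper": 0, "x": 0, "y": 0, "z": -2, "roll": 0},
  {"gripper": 0, "x": 0, "y": 0, "z": -4.5, "roll": 0},
  {"gripper": 0, "x": 0, "y": 0, "z": -2, "roll": 0},
  {"gripper": 0, "x": 0, "y": 0, "z": 0, "roll": 0},
  {"gripper": 0, "x": 0, "y": 0, "z": 0, "roll": 0},
])

```text
time_s: 53.68
eef_pos: [0.5881, -0.2736, 0.2752]
eef_rot: [-0.001, 0.993, 0.122, -0.001]
wrist_force: [-0.7, 0.3, -1.1]
opening: 0.36
```

```bash
python3 -c "
from h import *
print(obs()[0]['opening'],obs()[0]['wrist_force'],yaw(obs()[2]));dot();plan(.446,.029,.29,14)"
```

```text
0.36019619816753695 [-0.70072918  0.25324994 -1.13760478] 13.958691528831496
dot [316. 348. 420.] [  0.   -3.4 153. ]
t53.7 roll -0.0 shift [ -6.46 -32.8   -1.44] q6 -0.86
```

Request:
move_arm([
  {"gripper": 0, "x": -1.07, "y": -5.43, "z": -1, "roll": 0},
  {"gripper": 0, "x": -1.07, "y": -5.43, "z": 0, "roll": 0},
  {"gripper": 0, "x": -1.07, "y": -5.43, "z": 0, "roll": 0},
  {"gripper": 0, "x": -1.07, "y": -5.43, "z": 0, "roll": 0},
  {"gripper": 0, "x": -1.07, "y": -5.43, "z": 0, "roll": 0},
])

```text
time_s: 54.35
eef_pos: [0.4697, -0.0219, 0.2851]
eef_rot: [-0.001, 0.993, 0.121, -0.001]
wrist_force: [0.6, 0.7, -0.7]
opening: 0.357
```

Request:
move_arm([
  {"gripper": 0, "x": -1.08, "y": -5.43, "z": 0, "roll": 0},
  {"gripper": 0, "x": 0, "y": 0, "z": 2, "roll": 0},
  {"gripper": 0, "x": 0, "y": 0, "z": 0, "roll": 0},
  {"gripper": 0, "x": 0, "y": 0, "z": 0, "roll": 0},
  {"gripper": 0, "x": 0, "y": 0, "z": 0, "roll": 0},
])

```text
time_s: 54.98
eef_pos: [0.4482, 0.026, 0.2669]
eef_rot: [0.0, 0.993, 0.121, 0.0]
wrist_force: [0.2, 1.1, -0.3]
opening: 0.358
```

```bash
python3 -c "
from h import *
print(obs()[0]['opening'],obs()[0]['wrist_force']);dot();plan(.4468,.0269,.2195,14)"
```

```text
0.3583625944095078 [ 0.1522695   1.06182469 -0.32150685]
dot [316.  348.1 422. ] [  0.   -3.4 153. ]
t55.0 roll -0.1 shift [-0.11 -0.12  4.75] q6 -0.45
```

Request:
move_arm([
  {"gripper": 0, "x": -0.1, "y": -0.1, "z": 1.5, "roll": 0},
  {"gripper": 0, "x": 0, "y": 0, "z": 1.5, "roll": 0},
  {"gripper": 0, "x": 0, "y": 0, "z": 0, "roll": 0},
])

```text
time_s: 55.4
eef_pos: [0.4455, 0.0275, 0.2347]
eef_rot: [-0.001, 0.993, 0.121, -0.002]
wrist_force: [1.1, 0.2, -1.2]
opening: 0.359
```

Request:
move_arm([
  {"gripper": 0, "x": 0, "y": 0, "z": 0.8, "roll": 0},
  {"gripper": 0, "x": 0, "y": 0, "z": 0.5, "roll": 0},
  {"gripper": 0, "x": 0, "y": 0, "z": 0, "roll": 0},
])

```text
time_s: 55.78
eef_pos: [0.4463, 0.0274, 0.2232]
eef_rot: [-0.0, 0.993, 0.122, -0.0]
wrist_force: [-1.1, 0.9, -1.3]
opening: 0.355
```

Request:
move_arm([
  {"gripper": 0, "x": 0, "y": 0, "z": 0.2, "roll": 0},
  {"gripper": 0, "x": 0, "y": 0, "z": 0, "roll": 0},
])

```text
time_s: 56.02
eef_pos: [0.4464, 0.0274, 0.2215]
eef_rot: [-0.0, 0.993, 0.121, -0.0]
wrist_force: [-2.0, 1.0, -2.1]
opening: 0.355
```

Request:
move_arm([
  {"gripper": 0, "x": 0, "y": 0, "z": 0.15, "roll": 0},
  {"gripper": 0, "x": 0, "y": 0, "z": 0, "roll": 0},
])

```text
time_s: 56.28
eef_pos: [0.4465, 0.0274, 0.2203]
eef_rot: [0.0, 0.993, 0.122, -0.0]
wrist_force: [-1.6, 1.5, 3.9]
opening: 0.357
```

Request:
move_arm([
  {"gripper": 0, "x": 0, "y": 0, "z": 0.1, "roll": 0},
  {"gripper": 0, "x": 0, "y": 0, "z": 0, "roll": 0},
])

```text
time_s: 56.52
eef_pos: [0.4466, 0.0273, 0.2202]
eef_rot: [0.0, 0.993, 0.122, -0.0]
wrist_force: [-8.0, 0.4, 15.8]
opening: 0.357
```

Request:
move_arm([
  {"gripper": 0, "x": 0, "y": 0, "z": -0.07, "roll": 0},
  {"gripper": 0, "x": -0.29, "y": 1.16, "z": 0, "roll": 0},
  {"gripper": 0, "x": -0.29, "y": 1.16, "z": 0, "roll": 0},
  {"gripper": 0, "x": -0.29, "y": 1.16, "z": 0, "roll": 0},
  {"gripper": 0, "x": 0, "y": 0, "z": 0, "roll": 0},
])

```text
time_s: 57.15
eef_pos: [0.4467, -0.0094, 0.2202]
eef_rot: [0.001, 0.993, 0.121, 0.0]
wrist_force: [-3.7, -1.2, 6.4]
opening: 0.36
```

Request:
move_arm([
  {"gripper": 0, "x": -0.05, "y": 0.19, "z": 0, "roll": 1},
  {"gripper": 0, "x": -0.05, "y": 0.19, "z": 0, "roll": 1},
  {"gripper": 0, "x": -0.04, "y": 0.19, "z": 0, "roll": 1},
  {"gripper": 0, "x": 0, "y": 0, "z": 0, "roll": 0},
])

```text
time_s: 57.65
eef_pos: [0.4467, -0.0146, 0.2202]
eef_rot: [0.0, 0.995, 0.095, 0.0]
wrist_force: [-2.6, -0.2, 5.1]
opening: 0.357
```

Request:
move_arm([
  {"gripper": 0, "x": -0.04, "y": 0.2, "z": 0, "roll": 1},
  {"gripper": 0, "x": -0.04, "y": 0.2, "z": 0, "roll": 1},
  {"gripper": 0, "x": 0, "y": 0, "z": 0, "roll": 0},
])

```text
time_s: 58.02
eef_pos: [0.4467, -0.0186, 0.2203]
eef_rot: [0.0, 0.997, 0.078, 0.001]
wrist_force: [-2.1, 0.8, 5.7]
opening: 0.357
```

Request:
move_arm([
  {"gripper": 0, "x": -0.03, "y": 0.19, "z": 0, "roll": 1},
  {"gripper": 0, "x": -0.02, "y": 0.16, "z": 0, "roll": 1},
  {"gripper": 0, "x": 0, "y": 0, "z": 0, "roll": 0},
])

```text
time_s: 58.4
eef_pos: [0.4467, -0.0217, 0.2203]
eef_rot: [-0.0, 0.998, 0.061, 0.001]
wrist_force: [-1.1, 4.5, 6.5]
opening: 0.355
```

Request:
move_arm([
  {"gripper": 0, "x": 0, "y": 0, "z": 0, "roll": 4},
  {"gripper": 0, "x": 0, "y": 0, "z": 0, "roll": 4},
  {"gripper": 0, "x": 0, "y": 0, "z": 0, "roll": 4},
  {"gripper": 0, "x": 0, "y": 0, "z": 0, "roll": 4},
  {"gripper": 0, "x": 0, "y": 0, "z": 0, "roll": 4},
])

```text
time_s: 59.02
eef_pos: [0.4467, -0.0217, 0.2203]
eef_rot: [-0.0, 0.993, -0.114, 0.001]
wrist_force: [-3.0, 3.5, 7.0]
opening: 0.357
```

Request:
move_arm([
  {"gripper": 0, "x": 0, "y": 0, "z": 0, "roll": 4},
  {"gripper": 0, "x": 0, "y": 0, "z": 0, "roll": 4},
  {"gripper": 0, "x": 0, "y": 0, "z": 0, "roll": 0},
])

```text
time_s: 59.4
eef_pos: [0.4466, -0.0217, 0.2203]
eef_rot: [-0.0, 0.983, -0.183, 0.0]
wrist_force: [-2.4, 3.5, 8.0]
opening: 0.36
```

```bash
python3 -c "
from h import *
print(obs()[0]['opening'],obs()[0]['wrist_force'],yaw(obs()[2]));dot();plan(.4457,.0285,.2203,-21)
c=cam('side','s5');P=proj(c,(.4457,-.04,.04)).astype(int);a=cv2.resize(c['img'][P[1]-60:P[1]+60,P[0]-65:P[0]+65],(400,369))
w=cam('wrist','w9')['img'][150:480,140:500];h=np.zeros((400,800,3),np.uint8);h[:369,:400]=a;h[:330,420:780]=w;cv2.imwrite('pics/s5c.png',h)"
```

```text
0.360387956694356 [-2.39961484  3.47336269  7.9608673 ] -21.067359161975855
dot [315.9 348.1 423. ] [-1.00e-01 -3.50e+00  1.53e+02]
t59.5 roll -0.0 shift [-1.88 -4.65 -0.  ] q6 0.05
```

View pics/s5c.png

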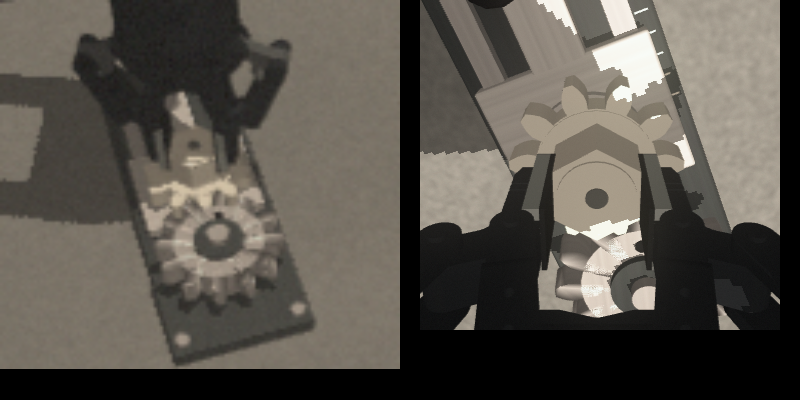

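Request:
move_arm([
  {"gripper": 0, "x": -0.51, "y": -1.18, "z": 0, "roll": 0},
  {"gripper": 0, "x": -0.51, "y": -1.18, "z": 0, "roll": 0},
  {"gripper": 0, "x": -0.51, "y": -1.18, "z": 0, "roll": 0},
  {"gripper": 0, "x": -0.51, "y": -1.18, "z": 0, "roll": 0},
  {"gripper": 0, "x": 0, "y": 0, "z": 0, "roll": 0},
])

```text
time_s: 60.18
eef_pos: [0.4446, 0.0306, 0.2203]
eef_rot: [-0.001, 0.983, -0.182, 0.001]
wrist_force: [3.6, 2.3, 5.3]
opening: 0.357
```

Request:
move_arm([
  {"gripper": 0, "x": 0.03, "y": 0.1, "z": -0.5, "roll": 0},
  {"gripper": 0, "x": 0, "y": 0, "z": -1.5, "roll": 0},
  {"gripper": 0, "x": 0, "y": 0, "z": -5, "roll": 0},
  {"gripper": 0, "x": 0, "y": 0, "z": -6, "roll": 0},
  {"gripper": 0, "x": 0, "y": 0, "z": 0, "roll": 0},
])

```text
time_s: 60.8
eef_pos: [0.445, 0.0279, 0.3539]
eef_rot: [0.0, 0.983, -0.183, 0.003]
wrist_force: [0.2, 0.3, -0.8]
opening: 0.355
```

Request:
move_arm([
  {"gripper": 0, "x": 0, "y": 0, "z": -1, "roll": 0},
  {"gripper": 0, "x": 0, "y": 0, "z": 0, "roll": 0},
  {"gripper": 0, "x": 0, "y": 0, "z": 0, "roll": 0},
])

```text
time_s: 61.18
eef_pos: [0.4436, 0.0284, 0.3585]
eef_rot: [-0.0, 0.983, -0.183, -0.001]
wrist_force: [-0.2, -0.0, -1.0]
opening: 0.352
```

```bash
python3 -c "
from h import *
print(obs()[0]['opening'],obs()[0]['wrist_force'],yaw(obs()[2]),obs()[1]);dot();plan(.4065,-.3147,.36,-21)"
```

```text
0.3517602628082284 [-0.15980666 -0.0120413  -0.96899903] -21.0467451711812 [0.44364144 0.02836341 0.35847774]
dot [316.  348.2 421. ] [ -0.   -3.4 153. ]
t61.2 roll -0.0 shift [ 8.82 33.36 -0.15] q6 0.16
```

Request:
move_arm([
  {"gripper": 0, "x": 1.47, "y": 5.56, "z": 0, "roll": 0},
  {"gripper": 0, "x": 1.47, "y": 5.56, "z": 0, "roll": 0},
  {"gripper": 0, "x": 1.47, "y": 5.56, "z": 0, "roll": 0},
  {"gripper": 0, "x": 1.47, "y": 5.56, "z": 0, "roll": 0},
  {"gripper": 0, "x": 1.47, "y": 5.56, "z": 0, "roll": 0},
])

```text
time_s: 61.85
eef_pos: [0.4123, -0.2592, 0.3591]
eef_rot: [-0.0, 0.983, -0.183, -0.0]
wrist_force: [1.4, -0.2, -0.4]
opening: 0.356
```

Request:
move_arm([
  {"gripper": 0, "x": 1.47, "y": 5.56, "z": 0, "roll": 0},
  {"gripper": 0, "x": 0, "y": 0, "z": 1, "roll": 0},
  {"gripper": 0, "x": 0, "y": 0, "z": 1, "roll": 0},
  {"gripper": 0, "x": 0, "y": 0, "z": 0, "roll": 0},
  {"gripper": 0, "x": 0, "y": 0, "z": 0, "roll": 0},
])

```text
time_s: 62.48
eef_pos: [0.4071, -0.3136, 0.3398]
eef_rot: [-0.0, 0.983, -0.182, -0.0]
wrist_force: [0.6, 0.7, 0.4]
opening: 0.355
```

Request:
move_arm([
  {"gripper": 0, "x": 0, "y": 0, "z": 0, "roll": 0},
  {"gripper": 0, "x": 0, "y": 0, "z": 0, "roll": 0},
])

```text
time_s: 62.72
eef_pos: [0.4069, -0.3144, 0.3402]
eef_rot: [0.0, 0.983, -0.182, 0.0]
wrist_force: [0.2, 0.9, -0.9]
opening: 0.355
```

```bash
python3 -c "
from h import *
print(obs()[0]['opening'],obs()[0]['wrist_force'],yaw(obs()[2]),obs()[1]);dot();plan(.4065,-.3147,.3093,-21)
c=cam('side','s6');cv2.imwrite('pics/s6c.png',cv2.resize(c['img'][300:480,190:370],(600,600)))"
```

```text
0.3554601449980724 [ 0.20493022  0.85452663 -0.86511697] -21.00218463967735 [ 0.4069116  -0.31442719  0.34024674]
dot [316.1 348.1 414. ] [  0.   -3.5 153. ]
t62.8 roll -0.0 shift [-0.03  0.03  3.09] q6 -0.52
```

View pics/s6c.png

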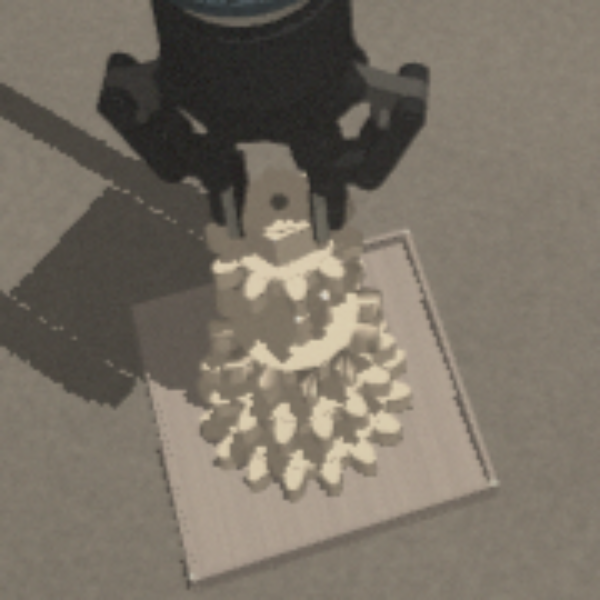

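Pile of three stands well, wheel10 above it. Lower.

Request:
move_arm([
  {"gripper": 0, "x": 0, "y": 0, "z": 1.5, "roll": 0},
  {"gripper": 0, "x": 0, "y": 0, "z": 1.2, "roll": 0},
  {"gripper": 0, "x": 0, "y": 0, "z": 0, "roll": 0},
  {"gripper": 0, "x": 0, "y": 0, "z": 0, "roll": 0},
])

```text
time_s: 63.32
eef_pos: [0.4067, -0.3147, 0.3126]
eef_rot: [-0.0, 0.983, -0.183, -0.0]
wrist_force: [-0.0, -0.0, -0.5]
opening: 0.357
```

Request:
move_arm([
  {"gripper": 0, "x": 0, "y": 0, "z": 0.2, "roll": 0},
  {"gripper": 0, "x": 0, "y": 0, "z": 0, "roll": 0},
])

```text
time_s: 63.58
eef_pos: [0.4067, -0.3147, 0.3109]
eef_rot: [0.0, 0.983, -0.183, 0.0]
wrist_force: [0.1, 0.9, -1.3]
opening: 0.353
```

Request:
move_arm([
  {"gripper": 0, "x": 0, "y": 0, "z": 0.15, "roll": 0},
  {"gripper": 0, "x": 0, "y": 0, "z": 0, "roll": 0},
])

```text
time_s: 63.82
eef_pos: [0.4067, -0.3147, 0.3094]
eef_rot: [0.0, 0.983, -0.183, 0.0]
wrist_force: [-0.2, -0.1, -0.3]
opening: 0.354
```

Request:
move_arm([
  {"gripper": 0, "x": 0, "y": 0, "z": 0.1, "roll": 0},
  {"gripper": 0, "x": 0, "y": 0, "z": 0, "roll": 0},
])

```text
time_s: 64.08
eef_pos: [0.4069, -0.315, 0.3092]
eef_rot: [0.0, 0.983, -0.183, 0.0]
wrist_force: [-1.2, 1.2, 6.4]
opening: 0.357
```

Request:
move_arm([
  {"gripper": 70, "x": 0, "y": 0, "z": 0, "roll": 0},
  {"gripper": 70, "x": 0, "y": 0, "z": 0, "roll": 0},
  {"gripper": 70, "x": 0, "y": 0, "z": -2, "roll": 0},
  {"gripper": 70, "x": 0, "y": 0, "z": -4, "roll": 0},
  {"gripper": 70, "x": 0, "y": 0, "z": -4, "roll": 0},
])

```text
time_s: 64.7
eef_pos: [0.4065, -0.3145, 0.4089]
eef_rot: [-0.0, 0.983, -0.183, -0.0]
wrist_force: [-0.2, -0.1, -0.3]
opening: 0.702
```

Request:
move_arm([
  {"gripper": 70, "x": -4, "y": 3, "z": 0, "roll": 0},
  {"gripper": 70, "x": -4, "y": 3, "z": 0, "roll": 0},
  {"gripper": 70, "x": -4, "y": 3, "z": 0, "roll": 0},
  {"gripper": 70, "x": -4, "y": 3, "z": 0, "roll": 0},
  {"gripper": 70, "x": 0, "y": 0, "z": 0, "roll": 0},
])

```text
time_s: 65.32
eef_pos: [0.2118, -0.37, 0.4082]
eef_rot: [0.0, 0.983, -0.185, -0.0]
wrist_force: [-0.1, 0.4, -0.4]
opening: 0.698
```

```bash
python3 -c "
from h import *
print(obs()[0]['time_s'],obs()[1]);c=cam('top','t9');s=cam('side','s9')
a=cv2.resize(c['img'][130:360,140:540],(800,460),interpolation=2);b=s['img'][360:480,200:370];b2=s['img'][150:260,150:290]
h=np.zeros((600,800,3),np.uint8);h[:345,:600]=cv2.resize(a,(600,345));h[350:600,:354]=cv2.resize(b,(354,250));h[350:600,400:718]=cv2.resize(b2,(318,250));cv2.imwrite('pics/t9c.png',h)"
```

```text
65.325 [ 0.21178466 -0.3700429   0.40824981]
```

View pics/t9c.png

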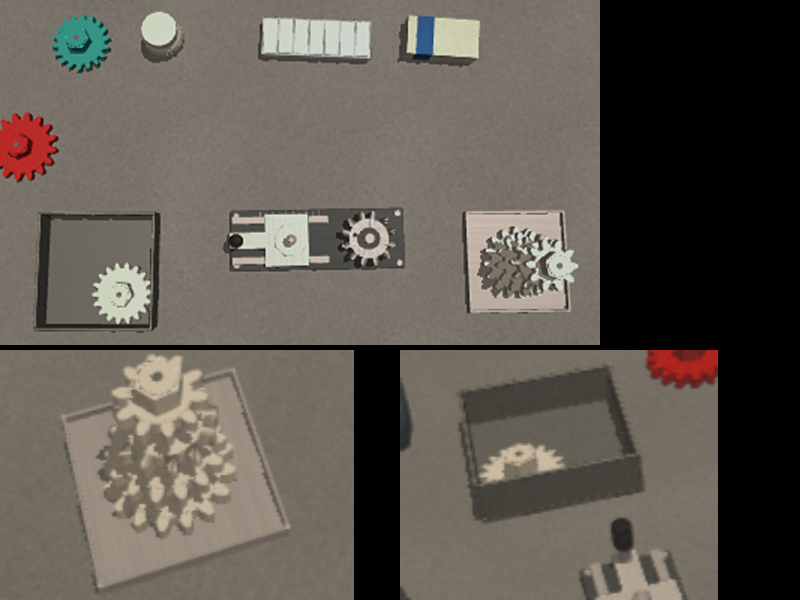

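```bash
python3 -c "
from h import *
c=cam('top')
for n,u,v,z in(('w10',513.3,306.7,.152),('odd',221.3,324.7,.041),('post',140+290/1.5,130+240/1.5,.053),('mast',140+369/1.5,130+239/1.5,.048),('jar',140+159/1.5,130+28/1.5,.062),('carton',140+442/1.5,130+39/1.5,.032),('dos',140+316/1.5,130+40/1.5,.024)):print(n,ray(c,u,v,z))
s=cam('side');print(ray(s,200+157*170/354,360+(377-350)*120/250,.152))"
```

```text
w10 [ 0.40714662 -0.31656644  0.152     ]
odd [0.37325839 0.27463504 0.041     ]
post [0.44438161 0.02978434 0.053     ]
mast [ 0.4440045  -0.08527924  0.048     ]
jar [0.76086638 0.21928501 0.062     ]
carton [ 0.74632211 -0.20971865  0.032     ]
dos [ 0.75012002 -0.0170762   0.024     ]
[ 0.40625275 -0.31699784  0.152     ]
```

```bash
python3 -c "
from h import *
out=[]
for n,sc in(('top',6),('side',4)):
    c=cam(n);u,v=proj(c,(.4077,-.3114,.08)).astype(int);r=46 if n=='top' else 70;u0,v0=u-r,v-r
    im=cv2.resize(c['img'][v0:min(v+r,480),u0:u+r],None,fx=400/(2*r),fy=400/(2*r),interpolation=2);k=400/(2*r)
    for z,R_,col in((.018,.053,(0,0,255)),(.055,.047,(0,200,0)),(.092,.041,(255,0,0)),(.129,.035,(0,200,255)),(.152,.014,(255,0,255))):
        pts=np.array([(proj(c,(.4077+R_*np.cos(t),-.3114+R_*np.sin(t),z))-[u0,v0]+.5)*k for t in np.linspace(0,6.28,80)]).astype(int)
        cv2.polylines(im,[pts],True,col,1)
    im=cv2.copyMakeBorder(im,0,400-im.shape[0],0,400-im.shape[1],0);out.append(im)
cv2.imwrite('pics/ov.png',np.hstack(out))"
```

```text
(no output)
```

View pics/ov.png

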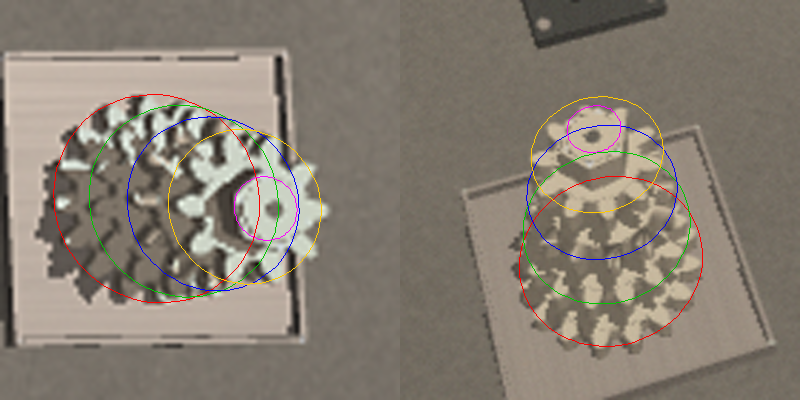

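```bash
python3 -c "
from h import *
print(ctrl.hand_in())"
```

```text
the job is handed in; nothing more can be done
None
```

I ran the whole job, and it was handed in at about 65 s of simulated time. No verdict was reported.

**What I did:** I put the 18-tooth stray in the grey bin first. Then I took wheels 16, 14, 12 and 10 in that order. Each was seated on the post, slid into mesh, turned for at least 0.6 s, drawn back and piled in the steel tray. All four wheels were present. By my position estimates, every wheel reached full mesh, about 84, 78, 72 and 66.5 mm between axes. Wheel 12 met tooth tip to tooth tip on the first try, at about 33 N. I backed it off, turned it and it went in on the second try.

**Last checks:**
- **Pile:** it stands in the tray with the largest wheel at the bottom. The top wheel read about 5 mm off my intended centre from the first pixel reading. A closer overlay gave about 3 mm, so the two disagree slightly, but both are within the 8 mm limit. The lower wheels matched the overlay to within a few mm. I judged tilt by eye and from the seating contact, and did not measure it.
- **Stray wheel:** it had moved about 3.5 cm from where I released it and lay flat near a corner of the bin. The bin walls keep it within the 60 mm limit.
- **Carriage:** the post measured about 115 mm from the master gear, so it is drawn right back.
- **Bystanders:** the jar, carton and pill box read within about 4 mm of where they started, and the red and turquoise look-alikes were not touched.

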